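Clear the stray jar and hang the caddy back on its two pins

ROBOT

A 7-joint arm with a two-finger parallel gripper is mounted at the origin on the work surface. World frame = base frame: x ahead of the robot, y to its left, z up, the work surface at z = 0. Lengths are in m, angles in rad, forces in N, time in s.
With the tool pointing down it reaches from about 0.425 to 0.875 m from the base axis. Payload 4.7 kg.
Tool frame: the origin (TCP) lies midway between the tips of the shut fingers; the grasp point (between the pads) lies 19 mm behind it; z points along the fingers, y is the direction in which the jaws open and shut (so a half turn about z gives the same grasp; the last joint's range is limited). The gripper opens to 87 mm and grips with 3 to 60 N. Pads are 19 mm wide; open, the fingers measure 117 mm over their backs; the gripper's body (75 mm by 190 mm) begins 51 mm behind the grasp point.
Start: joints at [1.338, 0.321, -0.07, 1.45, 0.023, 1.371, -0.057], TCP at [0.159, -0.63, 0.223] pointing down, gripper open.
Joint ranges: [-2.86, 2.86], [-0.3, 2.09], [-1.38, 1.24], [0.06, 2.45], [-1.56, 4.7], [0.09, 2.05], [-2.69, 2.69]. Speed limits (rad/s): [2.57, 2.57, 3.14, 3.14, 3.14, 3.14, 3.14].

INTERFACE

Orientations are given as a rotation vector (axis times angle).
In Python, from bench import get_state, eyes, job gives the robot as it stands. The module is installed in compiled form; this text tells all that it offers.
- The arm moves only by the shell command python3 -m jog 'ROWS' [FORCE]. ROWS is JSON, a list that holds one entry, the list of rows, each a list of 5 numbers: the opening, from 0 (shut) to 1 (fully open), then the shift along the tool's x, y, z in units of 40 mm (1.0 is 40 mm), then the turn about the tool's z in units of 5 degrees (1.0 is 5 degrees). In form: [[[jaw, dx, dy, dz, turn], ...]]. A call has 1 to 10 rows; each row shifts and turns the commanded pose from where the row before left it, along the tool's axes as they then stand; what a row does not reach is not made up. A row lasts 1/8 s, in which the tool goes at most 62.5 mm and 10.7 degrees, less where a joint would pass 70% of its speed; a pose out of reach is approached as far as the arm can. A call is refused whole if a number of a shift passes 1 or a number of a turn 1, either way. A call with a gripper value outside its range is refused whole. The fingers move at their own pace and stop on an object; FORCE is the grip in N (left out, the last holds). Time passes only in rows, so rows that do not move let the fingers close. It gives the time, the measured TCP pose, the force and the opening at its end, in the units of the state.
- get_state(): the state, without advancing time (a new reading comes with each control period).
- eyes.get_image(name): name is "scene" or "side" or "wrist"; returns (picture, depth): 384x512x3 uint8, red, green, blue; 384x512 float32, m along the optical axis (not along the pixel's ray), 0 where there is no reading.
- eyes.camera_params(name): a dict with "camera_matrix" (3x3 intrinsics, pixels), "pose" (4x4, takes a point from camera to world coordinates); the wrist camera has in their place "mount" (4x4, takes a point from camera to tool coordinates, whose origin is the TCP and whose axes are the flange's). Camera axes: x right, y down, z forward; pixel columns grow to the right and rows downward; lengths in m; the calibration is good to about 2 mm. A picture is of the moment at which its call begins: read the wrist's pose just before it. camera_params takes no time and is no camera call.
- job.close_job(): hands the job in, once; it reports no verdict.
The state is a dict: "time": time; "joint_positions": joint angles; "qd": joint speeds; "joint_torque": joint torques, N m; "position": TCP position; "tool_rot": TCP orientation; "ft_force": force on the tool from outside, world axes, zero at the start; "torque": the same for the moment, N m; "grip_width": opening from 0.0 (shut) to 1.0 (fully open).
Only numpy, scipy, OpenCV 4.12 (cv2) and the standard library are available. Lean on these libraries where they do the work, as an engineer would, in place of code of your own. Each camera call takes 0.05 s, during which the arm holds its last target. There are 200 camera calls.

TASK

One of the three preserve jars has been left standing under the table-top shelf, where the plywood caddy belongs: stand it upright on the floor of the empty compartment of the jar crate, beside the other two. Then hang the caddy upright by the two holes in its back board on both brass pins, pushed fully home so that its back lies flat against the rails, and let go. Set things down rather than dropping them, never tip a jar far over, and leave everything else standing where it is.

Things in the scene. Friction and masses are not known exactly. Their poses are not given: they have to be found in the camera images.
- stand: black steel table-top shelf unit, fixed, 400 mm wide (y), 275 mm high. Origin: on the table, mid-width, below the front faces (x = 0) of its two level steel rails: pin rail z 187 to 213 mm, lower rest rail z 80 to 100 mm. -x is its open front. Base sheet 6 mm thick, x -85 to +50 mm. 14 mm legs at y +-190, x +16 mm; each has an arm at z 265 mm forward to x -80 mm.
- shelf_front (a point): middle of the front rail of the wire shelf on top of the unit (stand x -80, y 0, z 265 mm; rail 10 mm thick, full width). Thin wires lie behind it at z 268 mm, so the pins cannot be reached from straight above. On the shelf a red tin (y +142 mm, up to z 343 mm) and a low pile of white saucers (y -142 mm, up to z 289 mm) are fixed.
- pin_left (a point): root of the +y brass pin, where its axis leaves the front face of the pin rail (stand x 0, y +55, z 200 mm); axes as the stand's. The pin is 10 mm thick, round-tipped, points to the stand's -x and rises 12 degrees towards its tip.
- pin_right (a point): root of the -y brass pin, the same (stand x 0, y -55, z 200 mm).
- pin_left_tip (a point): tip of the +y pin: 45 mm in front of the rail, 9.5 mm higher than the root.
- pin_right_tip (a point): tip of the -y pin: 45 mm in front of the rail, 9.5 mm higher than the root.
- caddy: empty plywood wall caddy with a leaning front, loose, about 0.35 kg, upright on the table. Origin: on its underside at the foot of the front wall, mid-width; -x is its front. Back board 160 wide, 150 high, 6 mm thick, rear face at x +55 mm. Floor x 0 to 55, 6 mm thick. Side walls 6 mm at y +-77 mm, sloping from the rim up to z 135 mm at the back. When hung its origin is about 67 mm above the table.
- caddy_rim (a point): middle of the upper edge of the caddy's front wall (caddy x -50, y 0, z 78 mm). The wall is flat, 8 mm thick, 148 mm wide, 92 mm along the slope, leaning outwards 35 degrees from vertical: from this point it runs down along (0.574, 0, -0.819) of the caddy's axes.
- hole_left (a point): centre of the caddy's +y hole at the rear face of the back board (caddy x +55, y +55, z 130 mm). Round, 18 mm, right through; it belongs on pin_left and hangs about 3 mm below the pin's axis.
- hole_right (a point): the same for the -y hole (caddy x +55, y -55, z 130 mm); it belongs on pin_right.
- crate: open wooden jar crate, fixed, 100 (x) by 290 (y) by 46 mm high, walls and floor 6 mm thick. Three compartments in a row along y, each about 88 by 88 mm, centred at y -95, 0, +95 mm; dividers 40 mm high. The middle one is empty at the start. Origin: centre of its underside. It and the caddy stand to the right of the shelf unit, one beyond the other, either way round.
- jar_red: glass jar with red lid and contents, 120 mm tall, 58 mm thick (straight-sided up to 92 mm, lid 56 mm thick from 100 to 120 mm), about 0.35 kg. Origin: centre of its underside, z up. At the start one of the three jars (any of them) stands on the shelf unit's base sheet, the other two in the end compartments of the crate.
- jar_yellow: glass jar with yellow lid and contents, 120 mm tall, 58 mm thick (straight-sided up to 92 mm, lid 56 mm thick from 100 to 120 mm), about 0.35 kg. Origin: centre of its underside, z up. At the start one of the three jars (any of them) stands on the shelf unit's base sheet, the other two in the end compartments of the crate.
- jar_green: glass jar with green lid and contents, 120 mm tall, 58 mm thick (straight-sided up to 92 mm, lid 56 mm thick from 100 to 120 mm), about 0.35 kg. Origin: centre of its underside, z up. At the start one of the three jars (any of them) stands on the shelf unit's base sheet, the other two in the end compartments of the crate.
- oil_bottle: bystander: green glass bottle, 68 mm in diameter, 240 mm tall. Origin: centre of its underside.
- sauce_bottle: bystander: red squeeze bottle, 62 mm in diameter, 195 mm tall. Origin: centre of its underside.
- mug: bystander: blue mug, 80 mm in diameter, 85 mm tall, handle to its +y. Origin: centre of its underside.
- can: bystander: food can with a green label, 74 mm in diameter, 90 mm tall. Origin: centre of its underside.
- spatula: bystander: spatula lying flat at the right, 250 mm long along its x, up to 20 mm high. Origin: near its middle, on the table.
Things that resemble listed ones, but are neither listed nor needed, are in the scene too. Of the things that look like the jar_yellow, the larger one is meant.

How it is judged:
By the outcome, as a careful person would: the job done as asked, in the order asked, and still so for the second after the job is handed in, with the robot touching nothing.
It also fails if it takes over 64 s, if anything falls off the work surface, if the arm or the gripper's body presses on something with over 40 N, if the wrist force passes 120 N, or if a joint passes its speed limit or range.

## Working session

There is one attempt and no reset: what is moved stays moved. The work goes in short steps, Python scripts to look and compute and a shell command to move; the robot and the scene stay as the last step left them, time stands still between calls to the robot, and variables do not carry over. Pictures are saved under pics/ and viewed, about 8 in all and at most 12, crops included, and the job is handed in when it is done.

```bash
mkdir -p pics; cat > h.py <<'E'
from bench import get_state, eyes, job
import numpy as np, cv2
from scipy.spatial.transform import Rotation as R
def grab(n,tag):
    s=get_state(); im,d=eyes.get_image(n); p=eyes.camera_params(n)
    if n=='wrist':
        T=np.eye(4);T[:3,:3]=R.from_rotvec(s['tool_rot']).as_matrix();T[:3,3]=s['position'];T=T@p['mount']
    else: T=np.array(p['pose'])
    K=np.array(p['camera_matrix'])
    np.savez(f'pics/{tag}.npz',im=im,d=d,T=T,K=K)
    cv2.imwrite(f'pics/{tag}.png',im[:,:,::-1]); return im,d,T,K
def load(tag):
    z=np.load(f'pics/{tag}.npz'); return z['im'],z['d'],z['T'],z['K']
def cloud(tag):
    im,d,T,K=load(tag); v,u=np.mgrid[:384,:512]
    P=np.stack([(u-K[0,2])/K[0,0]*d,(v-K[1,2])/K[1,1]*d,d],-1)
    W=P@T[:3,:3].T+T[:3,3]; W[d==0]=np.nan; return im,W
def proj(tag,p):
    _,_,T,K=load(tag); q=np.linalg.inv(T)@np.r_[p,1]; q=K@q[:3]; return q[:2]/q[2]
def tri(obs): # [(tag,u,v),...]
    A=[];b=[]
    for t,u,v in obs:
        _,_,T,K=load(t); r=T[:3,:3]@np.linalg.inv(K)@[u,v,1]; r/=np.linalg.norm(r); M=np.eye(3)-np.outer(r,r); A.append(M); b.append(M@T[:3,3])
    return np.linalg.lstsq(np.vstack(A),np.hstack(b),rcond=None)[0]
def st():
    s=get_state(); print('t',s['time'],'p',np.round(s['position'],4),'\n',np.round(R.from_rotvec(s['tool_rot']).as_matrix(),3),'q',np.round(s['joint_positions'],3),'F',np.round(s['ft_force'],1),'g',s['grip_width'])
E
python3 - <<'E'
from h import *
a=grab('scene','s0');b=grab('side','d0');c=grab('wrist','w0')
for n,x in zip('sdw',(a,b,c)): print(n,np.round(x[2],3).tolist(),np.round(x[3],1).tolist())
st()
big=cv2.resize(a[0][:,:,::-1],(768,576)); cv2.imwrite('pics/s0b.png',big)
big=cv2.resize(b[0][:,:,::-1],(768,576)); cv2.imwrite('pics/d0b.png',big)
E
```

```text
s [[0.754, 0.545, -0.367, 1.034], [0.657, -0.633, 0.409, -0.595], [-0.009, -0.549, -0.836, 1.288], [0.0, 0.0, 0.0, 1.0]] [[470.7, 0.0, 255.8], [0.0, 470.7, 190.5], [0.0, 0.0, 1.0]]
d [[-0.853, -0.346, 0.391, -0.044], [-0.522, 0.551, -0.652, 0.929], [0.01, -0.76, -0.65, 1.123], [0.0, 0.0, 0.0, 1.0]] [[451.3, 0.0, 257.6], [0.0, 451.3, 184.4], [0.0, 0.0, 1.0]]
w [[0.244, -0.94, -0.237, 0.222], [-0.97, -0.238, -0.057, -0.614], [-0.003, 0.244, -0.97, 0.383], [0.0, 0.0, 0.0, 1.0]] [[312.8, 0.0, 252.2], [0.0, 312.8, 192.6], [0.0, 0.0, 1.0]]
t 0.15 p [ 0.1586 -0.6299  0.2217] 
 [[ 0.97   0.244 -0.   ]
 [ 0.244 -0.97   0.001]
 [-0.    -0.001 -1.   ]] q [ 1.338  0.322 -0.07   1.451  0.023  1.371 -0.057] F [-0.3 -0.1 -0.4] g 1.0030098386630915
```

View pics/s0b.png

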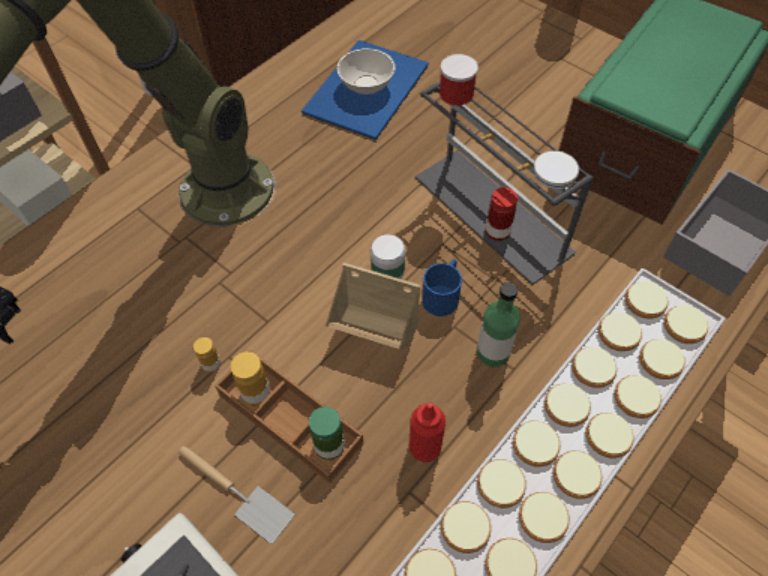

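View pics/d0b.png

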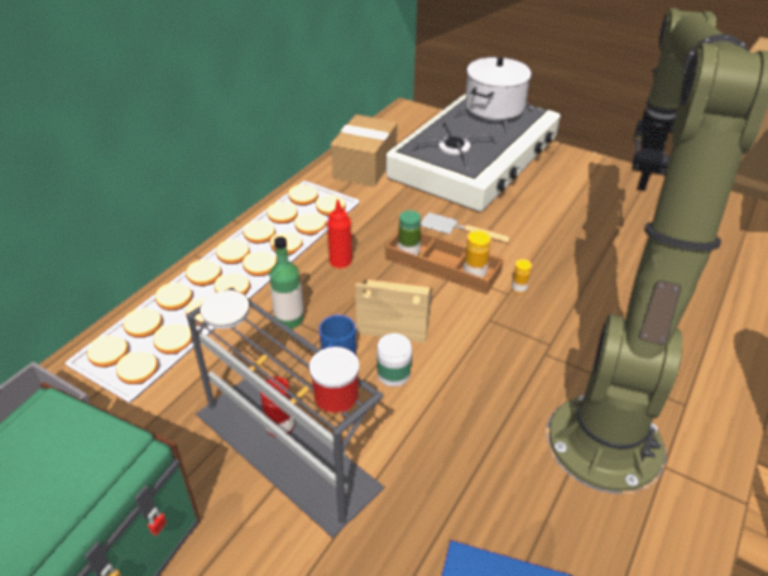

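```bash
python3 - <<'E'
from h import *
import cv2
# print clouds at picked pixels (big/1.5)
def pk(tag,lst):
    im,W=cloud(tag)
    for n,u,v in lst:
        u=int(u/1.5);v=int(v/1.5); print(tag,n,np.round(np.nanmedian(W[v-1:v+2,u-1:u+2].reshape(-1,3),0),3))
pk('s0',[('redlid',503,195),('yl',248,362),('gl',325,420),('tin',459,65),('sauc',556,166),('rim',370,338),('oil',508,290),('sauce',428,410),('mug',441,275),('can',388,245),('spat',235,492),('baseL',425,180),('baseR',545,272),('crateL',219,388),('crateR',330,472),('cfl',290,412)])
pk('d0',[('yl',479,238),('gl',410,218),('tin',335,362),('sauc',222,308),('caddyback',393,310)])
rng=[]
W=[];C=[]
for t in ('s0','d0'):
    im,w=cloud(t); W.append(w.reshape(-1,3)); C.append(im.reshape(-1,3))
W=np.vstack(W);C=np.vstack(C); k=~np.isnan(W[:,0]); W=W[k];C=C[k]
# top-down map: 2mm px ; x up, y left ; ranges
x0,x1,y0,y1=0.15,0.95,-0.75,0.35
print(W.min(0),W.max(0))
H=np.zeros((400,550,3),np.uint8)
m=(W[:,0]>x0)&(W[:,0]<x1)&(W[:,1]>y0)&(W[:,1]<y1)&(W[:,2]<.4)
w=W[m];c=C[m];o=np.argsort(w[:,2]);w=w[o];c=c[o]
H[np.clip(((x1-w[:,0])/.002).astype(int),0,399),np.clip(((y1-w[:,1])/.002).astype(int),0,549)]=c[:,::-1]
cv2.imwrite('pics/top.png',H)
E
```

```text
s0 redlid [0.565 0.315 0.126]
s0 yl [ 0.443 -0.316  0.125]
s0 gl [ 0.63  -0.307  0.126]
s0 tin [0.385 0.369 0.344]
s0 sauc [0.662 0.314 0.29 ]
s0 rim [ 0.562 -0.112  0.077]
s0 oil [0.746 0.054 0.24 ]
s0 sauce [ 0.77  -0.195  0.186]
s0 mug [0.563 0.115 0.047]
s0 can [0.447 0.074 0.092]
s0 spat [ 0.561 -0.486  0.013]
s0 baseL [0.347 0.325 0.008]
s0 baseR [0.715 0.291 0.006]
s0 crateL [ 0.4   -0.37   0.044]
s0 crateR [ 0.678 -0.35   0.045]
s0 cfl [ 0.525 -0.308  0.007]
d0 yl [ 0.443 -0.319  0.125]
d0 gl [ 0.625 -0.296  0.124]
d0 tin [0.388 0.362 0.341]
d0 sauc [0.663 0.322 0.288]
d0 caddyback [ 0.506 -0.019  0.09 ]
[-2.05261321 -2.20744159 -0.77615655] [1.68059729 1.49529008 0.74703142]
```

View pics/top.png

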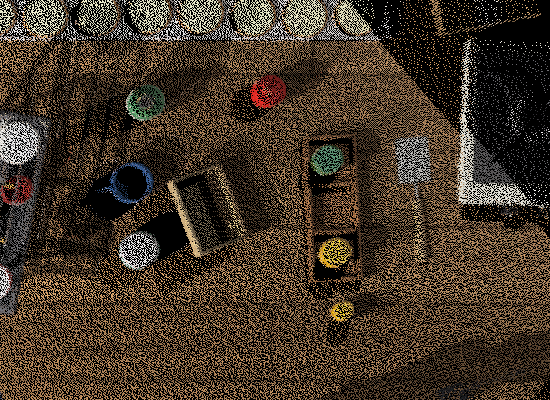

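```bash
python3 -m jog '[[[1,0,1,0,0],[1,0,1,0,0],[1,0,1,0,0],[1,0,1,0,0],[1,0,1,0,0],[1,0,1,0,0],[1,0,1,0,0],[1,0,1,0,0],[1,0,1,0,0]]]' 20; python3 -c "
from h import *
st()"
```

```text
time: 1.27
position: [0.2438, -0.8925, 0.2141]
tool_rot: [3.09, 0.463, -0.032]
ft_force: [1.9, 0.6, 0.5]
grip_width: 1.001
t 1.275 p [ 0.2438 -0.8925  0.2141] 
 [[ 0.956  0.293 -0.018]
 [ 0.293 -0.956 -0.02 ]
 [-0.023  0.014 -1.   ]] q [ 1.309  1.155 -0.555  0.14   0.552  1.853 -0.034] F [1.9 0.6 0.5] g 1.0006426139194524
```

```bash
python3 -m jog '[[[1,0,1,0,0],[1,0,1,0,0],[1,0,1,0,0],[1,0,1,0,0],[1,0,1,0,0],[1,0,1,0,0]]]' ; python3 -c "
from h import *
st()"
```

```text
time: 2.02
position: [0.2709, -0.9651, 0.1826]
tool_rot: [2.925, 0.442, 0.005]
ft_force: [0.6, -0.6, 0.3]
grip_width: 1.002
t 2.025 p [ 0.2709 -0.9651  0.1826] 
 [[ 0.956  0.293  0.03 ]
 [ 0.293 -0.939 -0.18 ]
 [-0.024  0.181 -0.983]] q [ 1.248  1.241  0.442  0.059 -0.411  1.665  0.008] F [ 0.6 -0.6  0.3] g 1.0019621914186165
```

```bash
python3 -m jog '[[[1,0,-1,0,0],[1,0,-1,0,0],[1,0,-1,0,0],[1,0,-1,0,0]]]' ; python3 -c "
from h import *
st()"
```

```text
time: 2.52
position: [0.2353, -0.8476, 0.1633]
tool_rot: [2.923, 0.438, 0.004]
ft_force: [0.3, 0.4, 0.3]
grip_width: 0.999
t 2.525 p [ 0.2353 -0.8476  0.1633] 
 [[ 0.956  0.29   0.03 ]
 [ 0.291 -0.939 -0.183]
 [-0.025  0.184 -0.983]] q [ 1.008  0.744  0.475  1.032 -0.32   1.245  0.142] F [0.3 0.4 0.3] g 0.9986215677791297
```

```bash
cat > kin.py <<'E'
import numpy as np
from scipy.spatial.transform import Rotation as R
from itertools import product
from scipy.optimize import least_squares
def chain(q,s,c1,c7):
    e=np.array([s[0]*q[0]+c1,q[1],s[1]*q[2],q[3],s[2]*q[4],q[5],s[3]*q[6]+c7])
    A=np.eye(3);out=[]
    for i,a in enumerate(e):
        A=A@R.from_euler('zyzyzyz'[i],a).as_matrix(); out.append(A)
    return out
def fk(q,p,s):
    o=chain(q,s,p[0],p[1]); z=np.array([0,0,1.])
    return np.array([0,0,p[2]])+o[1]@[0,p[6],p[3]]+o[3]@[0,p[7],p[4]]+o[5]@[0,p[8],p[5]], o[6]
D=[([1.338,.322,-.07,1.451,.023,1.371,-.057],[.1586,-.6299,.2217],None),
([1.309,1.155,-.555,.14,.552,1.853,-.034],[.2438,-.8925,.2141],[3.09,.463,-.032]),
([1.248,1.241,.442,.059,-.411,1.665,.008],[.2709,-.9651,.1826],[2.925,.442,.005]),
([1.008,.744,.475,1.032,-.32,1.245,.142],[.2353,-.8476,.1633],[2.923,.438,.004])]
R0=np.array([[.97,.244,0],[.244,-.97,.001],[0,-.001,-1]])
D[0]=(D[0][0],D[0][1],R.from_matrix(R0).as_rotvec())
def fit(verbose=False):
    best=None
    for s in product([1,-1],repeat=4):
      for c7 in (0,np.pi/2,np.pi,-np.pi/2):
        def res(p):
            r=[]
            for q,x,rv in D:
                P,A=fk(q,p,s); r+=list((P-x))+list(.3*(A-R.from_rotvec(rv).as_matrix()).ravel())
            return r+list(1e-3*np.array(p[6:9]))
        o=least_squares(res,[0,c7,.3,.4,.35,.3,0,0,0])
        if best is None or o.cost<best[0]: best=(o.cost,s,o.x,o.fun)
    return best
if __name__=='__main__':
    b=fit(); print(b[0],b[1],np.round(b[2],4),np.abs(b[3]).max())
E
python3 kin.py
python3 - <<'E'
from h import *
# what stands near az 80, r .7-1.1 and around
for t in('s0','d0'):
    im,W=cloud(t); w=W.reshape(-1,3); 
    for (a,b) in [((-.1,.4),(.3,.6)),((-.1,.4),(.6,.8)),((-.1,.4),(.8,1.1)),((.4,.8),(.45,.9))]:
        m=(w[:,0]>a[0])&(w[:,0]<a[1])&(w[:,1]>b[0])&(w[:,1]<b[1]); print(t,a,b,m.sum(),np.round(np.nanpercentile(w[m,2],[5,50,99.5]),3) if m.sum() else '')
E
```

```text
2.3918083972956115e-07 (-1, -1, -1, -1) [-1.6000e-03 -4.7139e+00  2.4990e-01  4.6810e-01  5.1280e-01  3.6930e-01
 -1.5200e-02 -1.0700e-02  6.0000e-04] 0.00024123704432421622
s0 (-0.1, 0.4) (0.3, 0.6) 7123 [-0.003  0.008  0.345]
s0 (-0.1, 0.4) (0.6, 0.8) 3071 [-0.004  0.001  0.018]
s0 (-0.1, 0.4) (0.8, 1.1) 4306 [-0.005  0.001  0.01 ]
s0 (0.4, 0.8) (0.45, 0.9) 11928 [-0.002  0.214  0.259]
d0 (-0.1, 0.4) (0.3, 0.6) 9598 [-0.004  0.001  0.343]
d0 (-0.1, 0.4) (0.6, 0.8) 0 
d0 (-0.1, 0.4) (0.8, 1.1) 0 
d0 (0.4, 0.8) (0.45, 0.9) 17854 [-0.003  0.233  0.255]
```

```bash
python3 - <<'E'
from h import *
def to(w,o,yaw):
    c,s=np.cos(yaw),np.sin(yaw); d=w-np.array([*o,0]); return np.stack([c*d[:,0]+s*d[:,1],-s*d[:,0]+c*d[:,1],d[:,2]],1)
o=np.array([.531,.381]);yaw=np.radians(80)
cl={t:cloud(t) for t in('s0','d0')}
for t in cl:
    w=cl[t][1].reshape(-1,3); c=cl[t][0].reshape(-1,3).astype(int); k=~np.isnan(w[:,0]); w=w[k];c=c[k]; q=to(w,o,yaw)
    for nm,zl,zh,xl,xh in [('pinrail',.187,.213,-.03,.05),('rest',.08,.1,-.03,.05),('front',.258,.274,-.11,-.05),('base',.003,.010,-.12,-.02)]:
        m=(q[:,2]>zl)&(q[:,2]<zh)&(q[:,0]>xl)&(q[:,0]<xh)&(abs(q[:,1])<.19)
        a=q[m]
        if nm in('base',): 
            bins=[(y,np.percentile(a[(abs(a[:,1]-y)<.01),0],2)) for y in np.arange(-.16,.18,.04) if (abs(a[:,1]-y)<.01).sum()>10]
        else: bins=[(y,np.percentile(a[(abs(a[:,1]-y)<.02),0],[10,50,90])) for y in np.arange(-.16,.18,.08) if (abs(a[:,1]-y)<.02).sum()>10]
        print(t,nm,m.sum(),[(round(y,2),np.round(np.array(x)*1000,1).tolist()) for y,x in bins])
    for nm,zl,zh,sgn in [('tin',.335,.35,1),('sauc',.284,.296,-1)]:
        m=(q[:,2]>zl)&(q[:,2]<zh)&(q[:,1]*sgn>.06)&(q[:,1]*sgn<.25)&(abs(q[:,0])<.15); print(t,nm,m.sum(),np.round((q[m].min(0)+q[m].max(0))/2,4),np.round(np.median(q[m],0),4))
    # lids: min enclosing circles of top points
    for nm,x,y in [('red',.565,.315),('yel',.443,-.318),('grn',.628,-.305)]:
        m=(np.hypot(w[:,0]-x,w[:,1]-y)<.04)&(abs(w[:,2]-.125)<.006); 
        cc,r=cv2.minEnclosingCircle(w[m,:2].astype(np.float32)); print(t,nm,m.sum(),np.round(cc,4),round(r,4),np.round(np.median(w[m,2]),4),'stand',np.round(to(np.array([[*cc,0]]),o,yaw)[0],4))
    # crate top rim
    m=(abs(w[:,2]-.046)<.003)&(abs(w[:,0]-.53)<.2)&(abs(w[:,1]+.31)<.09)
    print(t,'crate',m.sum(),cv2.minAreaRect(w[m,:2].astype(np.float32)))
    # caddy back board top / rim
    m=(abs(w[:,2]-.147)<.005)&(abs(w[:,0]-.51)<.1)&(abs(w[:,1]+.02)<.06); print(t,'cback',m.sum(),np.round(w[m,2].max() if m.any() else 0,3),cv2.minAreaRect(w[m,:2].astype(np.float32)) if m.any() else '')
    m=(abs(w[:,2]-.076)<.006)&(abs(w[:,0]-.55)<.11)&(w[:,1]<-.06)&(w[:,1]>-.2); a=w[m]; print(t,'crim',m.sum(),cv2.minAreaRect(a[:,:2].astype(np.float32)))
E
```

```text
s0 pinrail 353 [(np.float64(-0.16), [-17.0, -13.7, -11.3]), (np.float64(-0.08), [-19.6, -14.7, -12.5]), (np.float64(0.0), [-14.9, -12.2, -6.3]), (np.float64(0.08), [-14.3, -11.1, -5.3]), (np.float64(0.16), [-12.9, -11.2, -8.4])]
s0 rest 385 [(np.float64(-0.16), [-15.6, -13.0, -9.0]), (np.float64(-0.08), [-15.6, -12.1, -9.5]), (np.float64(0.0), [-14.1, -11.6, -6.0]), (np.float64(0.08), [-14.3, -12.0, -7.6]), (np.float64(0.16), [-12.7, -9.6, -5.4])]
s0 front 552 [(np.float64(-0.16), [-98.7, -95.2, -76.6]), (np.float64(-0.08), [-97.9, -94.2, -58.2]), (np.float64(0.0), [-98.5, -92.9, -58.1]), (np.float64(0.08), [-97.5, -92.1, -57.4]), (np.float64(0.16), [-96.8, -93.5, -83.7])]
s0 base 1455 [(np.float64(-0.16), -104.3), (np.float64(-0.12), -110.4), (np.float64(-0.08), -111.2), (np.float64(-0.04), -118.1), (np.float64(0.0), -110.4), (np.float64(0.04), -116.2), (np.float64(0.08), -114.0), (np.float64(0.12), -111.2), (np.float64(0.16), -106.5)]
s0 tin 359 [-0.0432  0.14    0.3419] [-0.044   0.1371  0.3429]
s0 sauc 512 [-0.0442 -0.1451  0.289 ] [-0.0471 -0.1457  0.2888]
s0 red 194 [0.572  0.3
[... 1421 characters left out ...]
  0.1405  0.3405] [-0.0363  0.1434  0.3411]
d0 sauc 503 [-0.0402 -0.1417  0.2878] [-0.0393 -0.1413  0.2871]
d0 red 111 [0.57   0.3185] 0.0285 0.1246 stand [-0.0547 -0.0492  0.    ]
d0 yel 118 [ 0.443  -0.3189] 0.0292 0.1234 stand [-0.7045 -0.0348  0.    ]
d0 grn 108 [ 0.6269 -0.3071] 0.0318 0.1236 stand [-0.661  -0.2139  0.    ]
d0 crate 160 ((0.5040538907051086, -0.31300845742225647), (0.34310710430145264, 0.10354343056678772), 2.4855399131774902)
d0 cback 134 0.152 ((0.5121192336082458, -0.018870986998081207), (0.15994109213352203, 0.017216568812727928), 21.289613723754883)
d0 crim 127 ((0.5331553220748901, -0.10515153408050537), (0.06640919297933578, 0.1760234534740448), 88.7088623046875)
```

```bash
python3 - <<'E'
import cv2
a=cv2.imread('pics/s0.png'); c1=cv2.resize(a[40:190,270:400],None,fx=4,fy=4,interpolation=cv2.INTER_CUBIC)
cv2.imwrite('pics/c1.png',c1)
c2=cv2.resize(a[165:245,210:290],None,fx=7,fy=7,interpolation=cv2.INTER_CUBIC)
cv2.imwrite('pics/c2.png',c2)
E
```

```text
(no output)
```

View pics/c1.png

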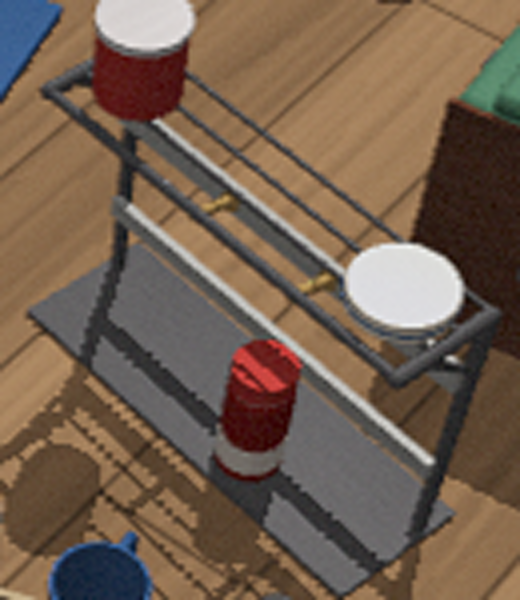

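View pics/c2.png

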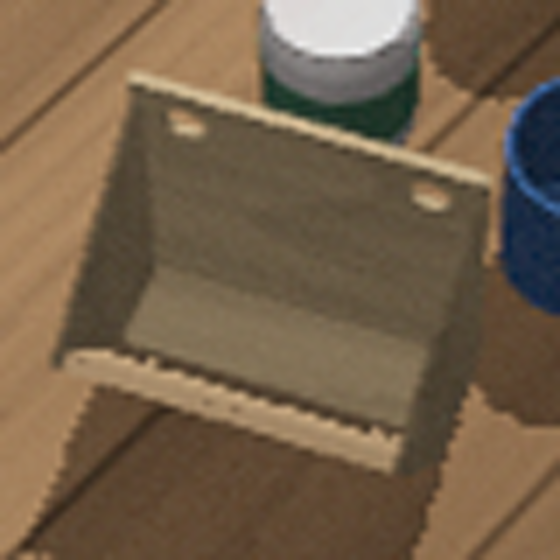

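```bash
cat > ik.py <<'E'
from kin import *
b=fit(); S=b[1]; Pm=b[2]
lo=np.array([-2.86,-.3,-1.38,.06,-1.56,.09,-2.69]);hi=np.array([2.86,2.09,1.24,2.45,4.7,2.05,2.69])
def toolR(t,a,flip):
    z=np.array([np.sin(t)*np.cos(a),np.sin(t)*np.sin(a),-np.cos(t)]); x=np.array([np.cos(t)*np.cos(a),np.cos(t)*np.sin(a),np.sin(t)])*(-1 if flip else 1)
    return np.stack([x,np.cross(z,x),z],1)
def ik(pos,A,q0,reg=3e-3):
    f=lambda q:np.r_[(lambda P,B:np.r_[P-pos,.3*R.from_matrix(A.T@B).as_rotvec()])(*fk(q,Pm,S)),reg*(q-q0)]
    o=least_squares(f,np.clip(q0,lo+1e-3,hi-1e-3),bounds=(lo,hi)); P,B=fk(o.x,Pm,S)
    return o.x,np.linalg.norm(P-pos)*1000,np.degrees(R.from_matrix(A.T@B).magnitude())
E
python3 - <<'E'
from ik import *
a=np.radians(79.4);rng=np.random.default_rng(0)
pts={'jar':(.571,.3165,.11),'jarup':(.571,.3165,.15),'front':(.54,.16,.2),'crate':(.536,-.315,.13),'caddy':(.55,-.11,.07),'hang':(.54,.27,.14)}
for flip in(True,False):
  A=toolR(np.radians(36),a,flip)
  for n,p in pts.items():
    sol=[]
    G=np.array(p)+.019*A[:,2]
    for k in range(12):
        r=ik(G,A,rng.uniform(lo,hi),1e-4)
        if r[1]<1 and r[2]<.5: sol.append(np.round(r[0],2))
    print(flip,n,len(sol),[s.tolist() for s in sol[:3]])
E
```

```text
True jar 3 [[0.67, 0.57, -1.13, 1.89, -0.06, 0.66, 2.69], [0.8, 0.79, -1.38, 1.89, 0.38, 0.7, 2.36], [0.8, 0.79, -1.38, 1.89, 0.38, 0.7, 2.36]]
True jarup 4 [[0.71, 0.51, -1.17, 1.86, -0.11, 0.73, 2.69], [0.81, 0.69, -1.38, 1.86, 0.22, 0.75, 2.44], [0.81, 0.69, -1.38, 1.86, 0.22, 0.75, 2.44]]
True front 0 []
True crate 6 [[1.07, 0.63, -0.43, 1.43, -0.3, 1.45, -2.57], [1.25, 0.7, -0.71, 1.42, -0.13, 1.43, -2.69], [0.04, 0.95, 1.22, 1.48, -1.17, 1.91, -2.02]]
True caddy 2 [[0.64, 0.45, -0.16, 1.8, -0.58, 1.17, -2.54], [0.98, 0.51, -0.58, 1.79, -0.37, 1.11, -2.69]]
True hang 5 [[0.95, 0.58, -1.38, 1.96, 0.03, 0.73, 2.64], [0.95, 0.58, -1.38, 1.96, 0.03, 0.73, 2.64], [0.95, 0.58, -1.38, 1.96, 0.03, 0.73, 2.64]]
False jar 8 [[0.23, 0.34, -0.55, 1.9, -0.58, 0.73, -0.06], [0.73, 0.64, -1.23, 1.89, 0.09, 0.67, -0.57], [0.8, 0.79, -1.38, 1.89, 0.38, 0.7, -0.79]]
False jarup 9 [[0.18, 0.27, -0.49, 1.88, -0.6, 0.81, -0.09], [-0.44, 0.24, 0.21, 1.9, -0.82, 0.9, 0.06], [0.81, 0.69, -1.38, 1.86, 0.22, 0.75, -0.7]]
False front 4 [[1.22, 0.4, -1.38, 1.91, -0.25, 0.97, -0.17], [0.28, 0.11, -0.26, 1.93, -0.68, 1.09, 0.16], [1.22, 0.4, -1.38, 1.91, -0.25, 0.97, -0.17]]
False crate 3 [[0.4, 0.64, 0.53, 1.46, -0.76, 1.61, 0.89], [0.66, 0.59, 0.15, 1.45, -0.58, 1.53, 0.77], [0.07, 0.89, 1.14, 1.48, -1.11, 1.86, 1.09]]
False caddy 7 [[0.19, 0.46, 0.38, 1.82, -0.78, 1.28, 0.76], [0.02, 0.5, 0.6, 1.83, -0.87, 1.34, 0.82], [-0.17, 0.58, 0.85, 1.83, -0.99, 1.43, 0.9]]
False hang 9 [[-1.05, 0.26, 0.96, 2.02, -1.0, 1.03, 0.27], [0.6, 0.28, -0.87, 1.97, -0.51, 0.79, -0.08], [0.05, 0.19, -0.26, 1.98, -0.73, 0.86, 0.07]]
```

```bash
cat > plan.py <<'E'
from h import *
def plan(target,turn_deg=0,step=.058,jaw=1,pos=None,A=None,show=True):
    """rows taking TCP from current pose to world target (m), turning about tool z by turn_deg in all"""
    s=get_state(); p=np.array(s['position']) if pos is None else np.array(pos); A=R.from_rotvec(s['tool_rot']).as_matrix() if A is None else A
    d=np.array(target)-p; n=int(max(np.ceil(np.linalg.norm(d)/step),np.ceil(abs(turn_deg)/5),1))
    while True:
        rows=[];B=A.copy();ok=True
        for i in range(n):
            v=B.T@(d/n)/.04; ok&=(abs(v).max()<=1); rows.append([jaw,*np.round(v,2).tolist(),round(turn_deg/n/5,2)]); B=B@R.from_euler('z',turn_deg/n,degrees=True).as_matrix()
        if ok: break
        n+=1
    if show:
        for i in range(0,n,10): print(len(rows[i:i+10]),str([rows[i:i+10]]).replace(' ',''))
    return np.array(target),B
E
python3 - <<'E'
from plan import *
p,A=plan((.45,-.35,.45)); p,A=plan((.5,.1,.48),pos=p,A=A); p,A=plan((.36,.45,.48),pos=p,A=A,turn_deg=-30); plan((.15,.75,.4),pos=p,A=A,turn_deg=-32)
E
```

```text
10 [[[1,0.78,-0.8,-0.83,0.0],[1,0.78,-0.8,-0.83,0.0],[1,0.78,-0.8,-0.83,0.0],[1,0.78,-0.8,-0.83,0.0],[1,0.78,-0.8,-0.83,0.0],[1,0.78,-0.8,-0.83,0.0],[1,0.78,-0.8,-0.83,0.0],[1,0.78,-0.8,-0.83,0.0],[1,0.78,-0.8,-0.83,0.0],[1,0.78,-0.8,-0.83,0.0]]]
1 [[[1,0.78,-0.8,-0.83,0.0]]]
10 [[[1,0.4,-0.92,-0.25,0.0],[1,0.4,-0.92,-0.25,0.0],[1,0.4,-0.92,-0.25,0.0],[1,0.4,-0.92,-0.25,0.0],[1,0.4,-0.92,-0.25,0.0],[1,0.4,-0.92,-0.25,0.0],[1,0.4,-0.92,-0.25,0.0],[1,0.4,-0.92,-0.25,0.0],[1,0.4,-0.92,-0.25,0.0],[1,0.4,-0.92,-0.25,0.0]]]
1 [[[1,0.4,-0.92,-0.25,0.0]]]
10 [[[1,-0.08,-0.92,-0.17,-0.6],[1,-0.03,-0.93,-0.17,-0.6],[1,0.02,-0.93,-0.17,-0.6],[1,0.07,-0.92,-0.17,-0.6],[1,0.11,-0.92,-0.17,-0.6],[1,0.16,-0.91,-0.17,-0.6],[1,0.21,-0.9,-0.17,-0.6],[1,0.26,-0.89,-0.17,-0.6],[1,0.3,-0.88,-0.17,-0.6],[1,0.35,-0.86,-0.17,-0.6]]]
10 [[[1,0.21,-0.91,0.04,-0.64],[1,0.26,-0.9,0.04,-0.64],[1,0.31,-0.88,0.04,-0.64],[1,0.35,-0.87,0.04,-0.64],[1,0.4,-0.85,0.04,-0.64],[1,0.45,-0.82,0.04,-0.64],[1,0.49,-0.8,0.04,-0.64],[1,0.54,-0.77,0.04,-0.64],[1,0.58,-0.74,0.04,-0.64],[1,0.62,-0.7,0.04,-0.64]]]
```

```bash
python3 -m jog '[[[1,0.78,-0.8,-0.83,0],[1,0.78,-0.8,-0.83,0],[1,0.78,-0.8,-0.83,0],[1,0.78,-0.8,-0.83,0],[1,0.78,-0.8,-0.83,0],[1,0.78,-0.8,-0.83,0],[1,0.78,-0.8,-0.83,0],[1,0.78,-0.8,-0.83,0],[1,0.78,-0.8,-0.83,0],[1,0.78,-0.8,-0.83,0]]]'; python3 -m jog '[[[1,0.4,-0.92,-0.25,0],[1,0.4,-0.92,-0.25,0],[1,0.4,-0.92,-0.25,0],[1,0.4,-0.92,-0.25,0],[1,0.4,-0.92,-0.25,0],[1,0.4,-0.92,-0.25,0],[1,0.4,-0.92,-0.25,0],[1,0.4,-0.92,-0.25,0],[1,0.4,-0.92,-0.25,0],[1,0.4,-0.92,-0.25,0]]]'; python3 - <<'E'
from plan import *
st()
p,A=plan((.36,.45,.48),turn_deg=-30); plan((.15,.75,.4),pos=p,A=A,turn_deg=-32)
E
```

```text
time: 3.78
position: [0.4316, -0.3957, 0.4241]
tool_rot: [2.922, 0.437, 0.003]
ft_force: [1.2, -0.2, -0.4]
grip_width: 0.999
time: 5.03
position: [0.4745, 0.0142, 0.4498]
tool_rot: [2.922, 0.437, 0.003]
ft_force: [0.6, -1.4, -0.9]
grip_width: 0.999
t 5.025 p [0.4745 0.0142 0.4498] 
 [[ 0.957  0.29   0.029]
 [ 0.29  -0.939 -0.184]
 [-0.025  0.184 -0.983]] q [-0.121 -0.069 -0.102  1.452  0.183  1.767 -1.461] F [ 0.6 -1.4 -0.9] g 0.9986619465803825
10 [[[1,0.04,-0.99,-0.26,-0.55],[1,0.08,-0.99,-0.26,-0.55],[1,0.13,-0.98,-0.26,-0.55],[1,0.18,-0.98,-0.26,-0.55],[1,0.22,-0.97,-0.26,-0.55],[1,0.27,-0.96,-0.26,-0.55],[1,0.31,-0.94,-0.26,-0.55],[1,0.36,-0.93,-0.26,-0.55],[1,0.4,-0.91,-0.26,-0.55],[1,0.45,-0.89,-0.26,-0.55]]]
1 [[[1,0.49,-0.87,-0.26,-0.55]]]
10 [[[1,0.2,-0.91,0.04,-0.64],[1,0.26,-0.9,0.04,-0.64],[1,0.31,-0.88,0.04,-0.64],[1,0.35,-0.87,0.04,-0.64],[1,0.4,-0.85,0.04,-0.64],[1,0.45,-0.82,0.04,-0.64],[1,0.49,-0.8,0.04,-0.64],[1,0.54,-0.77,0.04,-0.64],[1,0.58,-0.74,0.04,-0.64],[1,0.62,-0.7,0.04,-0.64]]]
```

```bash
python3 -m jog '[[[1,0.04,-0.99,-0.26,-1],[1,0.1,-0.99,-0.26,-0.55],[1,0.13,-0.98,-0.26,-0.55],[1,0.18,-0.98,-0.26,-0.55],[1,0.22,-0.97,-0.26,-0.55],[1,0.27,-0.96,-0.26,-0.55],[1,0.31,-0.94,-0.26,-0.55],[1,0.36,-0.93,-0.26,-0.55],[1,0.4,-0.91,-0.26,-0.55],[1,0.45,-0.89,-0.26,-0.55]]]'; python3 -m jog '[[[1,0.2,-0.91,0.04,-0.64],[1,0.26,-0.9,0.04,-0.64],[1,0.31,-0.88,0.04,-0.64],[1,0.35,-0.87,0.04,-0.64],[1,0.4,-0.85,0.04,-0.64],[1,0.45,-0.82,0.04,-0.64],[1,0.49,-0.8,0.04,-0.64],[1,0.54,-0.77,0.04,-0.64],[1,0.58,-0.74,0.04,-0.64],[1,0.62,-0.7,0.04,-0.64]]]'; python3 - <<'E'
from plan import *
st()
plan((.21,1.05,.4))
E
```

```text
time: 6.28
position: [0.3563, 0.4066, 0.4787]
tool_rot: [2.716, 1.176, -0.069]
ft_force: [0.6, 0.4, -0.5]
grip_width: 1.004
time: 7.52
position: [0.1518, 0.7011, 0.3973]
tool_rot: [2.309, 1.876, -0.153]
ft_force: [1.0, 0.2, -1.7]
grip_width: 1.001
t 7.525 p [0.1518 0.7011 0.3973] 
 [[ 0.207  0.978  0.023]
 [ 0.961 -0.199 -0.19 ]
 [-0.181  0.061 -0.982]] q [-1.331  0.682 -0.241  0.607  0.204  2.051 -1.663] F [ 1.   0.2 -1.7] g 1.0008479614170505
9 [[[1,0.96,-0.03,-0.19,0.0],[1,0.96,-0.03,-0.19,0.0],[1,0.96,-0.03,-0.19,0.0],[1,0.96,-0.03,-0.19,0.0],[1,0.96,-0.03,-0.19,0.0],[1,0.96,-0.03,-0.19,0.0],[1,0.96,-0.03,-0.19,0.0],[1,0.96,-0.03,-0.19,0.0],[1,0.96,-0.03,-0.19,0.0]]]
```

```bash
python3 -m jog '[[[1,0.96,0,-0.19,0],[1,0.96,0,-0.19,0],[1,0.96,0,-0.19,0],[1,0.96,0,-0.19,0],[1,0.96,0,-0.19,0],[1,0.96,0,-0.19,0],[1,0.96,0,0,0],[1,0.96,0,0,0]]]'; python3 -c "
from plan import *
st()"
```

```text
time: 8.52
position: [0.1908, 0.8399, 0.3145]
tool_rot: [2.391, 1.922, -0.011]
ft_force: [0.7, -0.3, 0.4]
grip_width: 0.997
t 8.525 p [0.1908 0.8399 0.3145] 
 [[ 0.216  0.976  0.041]
 [ 0.975 -0.213 -0.062]
 [-0.052  0.053 -0.997]] q [-1.422  1.1    0.824  0.061 -0.744  2.052 -1.564] F [ 0.7 -0.3  0.4] g 0.9967478264180432
```

```bash
python3 -m jog '[[[1,1,0,-0.3,0],[1,1,0,-0.3,0],[1,1,0,-0.3,0],[1,1,0,-0.3,0],[1,1,0,-0.3,0],[1,1,0,-0.3,0],[1,1,0,-0.3,0],[1,1,0,-0.3,0]]]'; python3 -c "
from plan import *
st()"
```

```text
time: 9.52
position: [0.1863, 0.8403, 0.3491]
tool_rot: [2.411, 1.94, 0.05]
ft_force: [0.0, -1.5, -0.2]
grip_width: 0.996
t 9.525 p [0.1863 0.8403 0.3491] 
 [[ 0.214  0.975  0.054]
 [ 0.977 -0.214 -0.016]
 [-0.004  0.056 -0.998]] q [-1.432  1.074  1.241  0.058 -1.148  2.053 -1.556] F [ 0.  -1.5 -0.2] g 0.9960785107740477
```

```bash
python3 -m jog '[[[1,0.8,0,0.7,0],[1,0.8,0,0.7,0],[1,1,0,0.3,0],[1,1,0,0,0],[1,1,0,0,0],[1,1,0,0,0],[1,1,0,0,0],[1,1,0,0,0]]]'; python3 -c "
from plan import *
st()"
```

```text
time: 10.52
position: [0.2183, 0.9616, 0.228]
tool_rot: [-2.38, -1.926, -0.271]
ft_force: [0.3, -0.5, 0.2]
grip_width: 0.999
t 10.525 p [0.2183 0.9616 0.228 ] 
 [[ 0.2    0.975  0.094]
 [ 0.963 -0.214  0.163]
 [ 0.179  0.058 -0.982]] q [-1.421  1.216  1.22   0.058 -1.141  1.725 -1.56 ] F [ 0.3 -0.5  0.2] g 0.9985403838133529
```

```bash
python3 -m jog '[[[1,1,-0.1,0,0],[1,1,-0.1,0,0],[1,1,-0.1,0,0],[1,1,-0.1,0,0],[1,1,-0.1,0,0],[1,1,-0.1,0,0],[1,1,-0.1,0,0],[1,1,-0.1,0,0]]]'; python3 -c "
from plan import *
st()"
```

```text
time: 11.52
position: [0.2074, 1.0524, 0.2358]
tool_rot: [-2.234, -1.82, -0.517]
ft_force: [-0.5, 0.4, 0.1]
grip_width: 0.995
t 11.525 p [0.2074 1.0524 0.2358] 
 [[ 0.174  0.976  0.135]
 [ 0.901 -0.213  0.379]
 [ 0.399  0.055 -0.915]] q [-1.451  1.234  1.218  0.058 -1.134  1.478 -1.589] F [-0.5  0.4  0.1] g 0.9950074594620377
```

```bash
python3 -m jog '[[[1,1,-0.3,0,0],[1,1,-0.3,0,0],[1,1,-0.3,0,0],[1,1,-0.3,0,0],[1,1,-0.3,0,0],[1,1,-0.3,0,0],[1,1,-0.3,0,0],[1,1,-0.3,0,0],[1,1,-0.3,0,0],[1,1,-0.3,0,0]]]'; python3 -c "
from plan import *
st()"
```

```text
time: 12.78
position: [0.1203, 1.1376, 0.3325]
tool_rot: [-2.023, -1.672, -0.768]
ft_force: [0.1, 0.2, 0.5]
grip_width: 1.002
t 12.775 p [0.1203 1.1376 0.3325] 
 [[ 0.131  0.979  0.157]
 [ 0.757 -0.201  0.622]
 [ 0.64   0.037 -0.767]] q [-1.554  1.188  1.227  0.058 -1.09   1.246 -1.683] F [0.1 0.2 0.5] g 1.0021494026560458
```

```bash
python3 -m jog '[[[1,1,-0.5,0,0.66],[1,1,-0.5,0,0]]]'; python3 - <<'E'
from plan import *
import ik
st()
s=get_state(); q=np.array(s['joint_positions']); A=R.from_rotvec(s['tool_rot']).as_matrix(); p0=np.array(s['position'])
for w in [(.2,.75,.45),(.32,.55,.47),(.45,.3,.47),(.55,.05,.4),(.55,.1,.2),(.56,.2,.12),(.571,.3165,.10),(.571,.3165,.14),(.55,.1,.25),(.536,-.3,.25),(.536,-.315,.11)]:
    for f in np.linspace(.1,1,10):
        q,e,r=ik.ik(p0+(np.array(w)-p0)*f,A,q)
        if e>5 or r>2: print('bad',f,round(e,1),round(r,1))
    p0=np.array(w); print(w,np.round(q,2),round(e,1),round(r,2))
p,B=plan((.2,.75,.45)); p,B=plan((.32,.55,.47),pos=p,A=B); p,B=plan((.45,.3,.47),pos=p,A=B); plan((.55,.05,.4),pos=p,A=B)
E
```

```text
time: 13.02
position: [0.0909, 1.1492, 0.3608]
tool_rot: [-2.014, -1.578, -0.789]
ft_force: [-0.0, 0.2, -0.3]
grip_width: 1.0
t 13.025 p [0.0909 1.1492 0.3608] 
 [[ 0.178  0.972  0.156]
 [ 0.708 -0.237  0.666]
 [ 0.684 -0.008 -0.73 ]] q [-1.586  1.172  1.232  0.058 -1.073  1.208 -1.768] F [-0.   0.2 -0.3] g 0.9999812464619645
(0.2, 0.75, 0.45) [-2.49 -0.02  1.14  1.57  0.01  0.82 -1.58] 0.1 0.01
(0.32, 0.55, 0.47) [-1.52 -0.3   0.45  1.76 -0.1   0.93 -1.25] 0.0 0.01
(0.45, 0.3, 0.47) [-0.44 -0.27  0.19  1.76 -0.63  1.3  -0.43] 0.0 0.0
(0.55, 0.05, 0.4) [-0.23  0.03  0.58  1.64 -0.76  1.58  0.14] 0.0 0.0
(0.55, 0.1, 0.2) [-0.26  0.14  0.53  1.95 -0.88  1.27  0.39] 0.0 0.0
(0.56, 0.2, 0.12) [-0.36  0.23  0.44  2.04 -1.03  1.05  0.43] 0.0 0.0
(0.571, 0.3165, 0.1) [-0.49  0.28  0.34  2.01 -1.12  0.88  0.34] 0.0 0.0
(0.571, 0.3165, 0.14) [-0.51  0.22  0.35  1.99 -1.04  0.92  0.24] 0.0 0.0
(0.55, 0.1, 0.25) [-0.29  0.08  0.55  1.9  -0.83  1.32  0.3 ] 0.0 0.0
(0.536, -0.3, 0.25) [ 0.35  0.6   0.71  1.35 -0.9   1.9   0.8 ] 0.0 0.0
(0.536, -0.315, 0.11) [ 0.38  0.75  0.67  1.43 -0.93  1.75  0.95] 0.0 0.0
8 [[[1,-0.63,0.62,-0.98,0.0],[1,-0.63,0.62,-0.98,0.0],[1,-0.63,0.62,-0.98,0.0],[1,-0.63,0.62,-0.98,0.0],[1,-0.63,0.62,-0.98,0.0],[1,-0.63,0.62,-0.98,0.0],[1,-0.63,0.62,-0.98,0.0],[1,-0.63,0.62,-0.98,0.0]]]
5 [[[1,-0.53,0.82,-0.64,0.0],[1,-0.53,0.82,-0.64,0.0],[1,-0.53,0.82,-0.64,0.0],[1,-0.53,0.82,-0.64,0.0],[1,-0.53,0.82,-0.64,0.0]]]
5 [[[1,-0.77,0.93,-0.73,0.0],[1,-0.77,0.93,-0.73,0.0],[1,-0.77,0.93,-0.73,0.0],[1,-0.77,0.93,-0.73,0.0],[1,-0.77,0.93,-0.73,0.0]]]
6 [[[1,-0.86,0.65,-0.42,0.0],[1,-0.86,0.65,-0.42,0.0],[1,-0.86,0.65,-0.42,0.0],[1,-0.86,0.65,-0.42,0.0],[1,-0.86,0.65,-0.42,0.0],[1,-0.86,0.65,-0.42,0.0]]]
```

```bash
python3 -m jog '[[[1,-0.63,0.62,-0.98,0],[1,-0.63,0.62,-0.98,0],[1,-0.63,0.62,-0.98,0],[1,-0.63,0.62,-0.98,0],[1,-0.63,0.62,-0.98,0],[1,-0.63,0.62,-0.98,0],[1,-0.63,0.62,-0.98,0],[1,-0.63,0.62,-0.98,0]]]'; python3 -m jog '[[[1,-0.53,0.82,-0.64,0],[1,-0.53,0.82,-0.64,0],[1,-0.53,0.82,-0.64,0],[1,-0.53,0.82,-0.64,0],[1,-0.53,0.82,-0.64,0]]]'; python3 - <<'E'
from plan import *
st()
p,B=plan((.45,.3,.47)); plan((.55,.05,.36),pos=p,A=B)
E
```

```text
time: 14.02
position: [0.1901, 0.7946, 0.4536]
tool_rot: [-2.007, -1.57, -0.804]
ft_force: [0.1, -0.7, 2.4]
grip_width: 0.999
time: 14.65
position: [0.2984, 0.613, 0.4703]
tool_rot: [-2.007, -1.57, -0.799]
ft_force: [0.2, 0.2, 0.1]
grip_width: 0.995
t 14.65 p [0.2984 0.613  0.4703] 
 [[ 0.177  0.971  0.159]
 [ 0.7   -0.238  0.674]
 [ 0.692 -0.008 -0.722]] q [-2.008 -0.3    0.755  1.708  0.133  0.892 -1.479] F [0.2 0.2 0.1] g 0.9951255341382897
6 [[[1,-0.8,0.92,-0.78,0.0],[1,-0.8,0.92,-0.78,0.0],[1,-0.8,0.92,-0.78,0.0],[1,-0.8,0.92,-0.78,0.0],[1,-0.8,0.92,-0.78,0.0],[1,-0.8,0.92,-0.78,0.0]]]
6 [[[1,-0.97,0.66,-0.3,0.0],[1,-0.97,0.66,-0.3,0.0],[1,-0.97,0.66,-0.3,0.0],[1,-0.97,0.66,-0.3,0.0],[1,-0.97,0.66,-0.3,0.0],[1,-0.97,0.66,-0.3,0.0]]]
```

```bash
python3 -m jog '[[[1,-0.9,0.92,-0.65,0],[1,-0.9,0.92,-0.65,0],[1,-0.85,0.92,-0.72,0],[1,-0.8,0.92,-0.78,0],[1,-0.8,0.92,-0.78,0],[1,-0.8,0.92,-0.78,0]]]'; python3 - <<'E'
from plan import *
st()
plan((.53,.08,.36))
E
```

```text
time: 15.4
position: [0.3948, 0.4165, 0.4622]
tool_rot: [-2.022, -1.575, -0.789]
ft_force: [-0.1, -0.1, -0.4]
grip_width: 1.0
t 15.4 p [0.3948 0.4165 0.4622] 
 [[ 0.182  0.97   0.16 ]
 [ 0.709 -0.242  0.662]
 [ 0.681 -0.007 -0.732]] q [-0.656 -0.299  0.084  1.799 -0.526  1.114 -0.708] F [-0.1 -0.1 -0.4] g 1.0004339563670928
8 [[[1,-0.89,0.67,-0.4,0.0],[1,-0.89,0.67,-0.4,0.0],[1,-0.89,0.67,-0.4,0.0],[1,-0.89,0.67,-0.4,0.0],[1,-0.89,0.67,-0.4,0.0],[1,-0.89,0.67,-0.4,0.0],[1,-0.89,0.67,-0.4,0.0],[1,-0.89,0.67,-0.4,0.0]]]
```

```bash
python3 -m jog '[[[1,-0.89,0.67,-0.4,0],[1,-0.89,0.67,-0.4,0],[1,-0.89,0.67,-0.4,0],[1,-0.89,0.67,-0.4,0],[1,-0.89,0.67,-0.4,0],[1,-0.89,0.67,-0.4,0],[1,-0.89,0.67,-0.4,0],[1,-0.89,0.67,-0.4,0]]]'; python3 - <<'E'
from plan import *
st(); im=grab('wrist','w1')[0]; cv2.imwrite('pics/w1b.png',cv2.resize(im[:,:,::-1],(768,576),interpolation=cv2.INTER_CUBIC))
E
```

```text
time: 16.4
position: [0.5305, 0.0772, 0.3597]
tool_rot: [-2.023, -1.575, -0.789]
ft_force: [1.0, 0.4, 0.9]
grip_width: 1.004
t 16.4 p [0.5305 0.0772 0.3597] 
 [[ 0.182  0.97   0.161]
 [ 0.71  -0.243  0.661]
 [ 0.681 -0.007 -0.733]] q [-0.228 -0.035  0.506  1.771 -0.735  1.471  0.133] F [1.  0.4 0.9] g 1.0039428475964636
```

View pics/w1b.png

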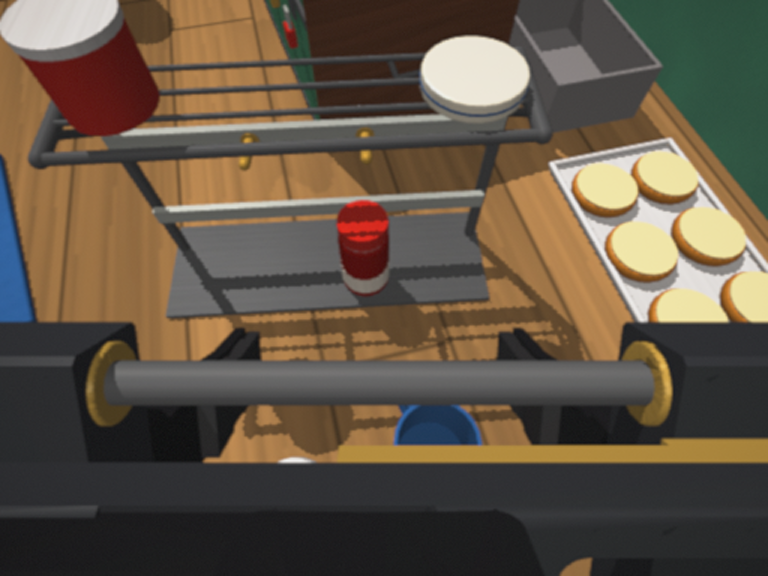

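```bash
python3 - <<'E'
from h import *
L=tri([('s0',321.75,92.25),('w1',244/1.5,163/1.5)]);Rr=tri([('s0',345.5,112.75),('w1',366/1.5,157/1.5)])
print('tips',L,Rr,np.linalg.norm(L-Rr)); d=(L-Rr)[:2]; yaw=np.arctan2(d[1],d[0])-np.pi/2; print('yaw',np.degrees(yaw))
for a,b in ((L,.055),(Rr,-.055)):
    c,s=np.cos(yaw),np.sin(yaw); print('origin',a[:2]-np.array([[c,-s],[s,c]])@[-.045,b])
im,w=cloud('w1')
W=w.reshape(-1,3);k=~np.isnan(W[:,0]);W=W[k]
m=(np.hypot(W[:,0]-.57,W[:,1]-.316)<.045)&(abs(W[:,2]-.125)<.006); cc,r=cv2.minEnclosingCircle(W[m,:2].astype(np.float32)); print('red',m.sum(),cc,r,np.median(W[m,2]))
for n,u,v in (('redc',363,215),('tinc',62,28),('sauc',475,65),('baseL',172,310),('baseR',480,296),('basemid',300,306),('frail',300,153)):
    u=int(u/1.5);v=int(v/1.5); print(n,np.round(w[v,u],4))
# tin & saucer tops
for n,x,y,z in(('tin',.387,.366,.343),('sauc',.662,.318,.289)):
    m=(np.hypot(W[:,0]-x,W[:,1]-y)<.07)&(abs(W[:,2]-z)<.006); print(n,m.sum(),cv2.minEnclosingCircle(W[m,:2].astype(np.float32)),np.median(W[m,2]))
E
```

```text
tips [0.46605949 0.3650337  0.18862808] [0.57981632 0.33186283 0.20032519] 0.11907033686536987
yaw 73.74360496157715
origin [0.53145764 0.39283805]
origin [0.53961243 0.39046016]
red 839 (0.5701267123222351, 0.31442543864250183) 0.027855977416038513 0.12571338139628446
redc [0.5725 0.3209 0.1255]
tinc [0.389  0.3488 0.3425]
sauc [0.6655 0.3161 0.2885]
baseL [0.3268 0.329  0.0062]
baseR [0.7018 0.2529 0.0067]
basemid [0.4819 0.2941 0.0059]
frail [0.5202 0.2852 0.2618]
tin 2529 ((0.3856494128704071, 0.3628869950771332), 0.038264621049165726) 0.3423214420604102
sauc 2856 ((0.6643989682197571, 0.31187108159065247), 0.0422726534307003) 0.288111757097152
```

```bash
python3 - <<'E'
from plan import *
p,B=plan((.546,.215,.11)); plan((.5736,.3276,.0971),pos=p,A=B,step=.04)
E
```

```text
7 [[[1,-0.22,-0.08,1.0,0.0],[1,-0.22,-0.08,1.0,0.0],[1,-0.22,-0.08,1.0,0.0],[1,-0.22,-0.08,1.0,0.0],[1,-0.22,-0.08,1.0,0.0],[1,-0.22,-0.08,1.0,0.0],[1,-0.22,-0.08,1.0,0.0]]]
3 [[[1,0.64,-0.01,0.73,0.0],[1,0.64,-0.01,0.73,0.0],[1,0.64,-0.01,0.73,0.0]]]
```

```bash
python3 -m jog '[[[1,-0.22,-0.08,1,0],[1,-0.22,-0.08,1,0],[1,-0.22,-0.08,1,0],[1,-0.22,-0.08,1,0],[1,-0.22,-0.08,1,0],[1,-0.22,-0.08,1,0],[1,-0.22,-0.08,1,0],[1,0.32,0,0.37,0]]]'; python3 - <<'E'
from plan import *
st(); im=grab('wrist','w2')[0]; im,w=cloud('w2'); W=w.reshape(-1,3)
m=(np.hypot(W[:,0]-.57,W[:,1]-.316)<.045)&(abs(W[:,2]-.125)<.006); cc,r=cv2.minEnclosingCircle(W[m,:2].astype(np.float32)); print('red',m.sum(),cc,r,np.median(W[m,2]))
plan((.5736,.3276,.0971),step=.04)
E
```

```text
time: 17.45
position: [0.5442, 0.2454, 0.1081]
tool_rot: [-2.024, -1.572, -0.78]
ft_force: [0.2, -0.9, 0.8]
grip_width: 0.998
t 17.45 p [0.5442 0.2454 0.1081] 
 [[ 0.187  0.97   0.155]
 [ 0.71  -0.242  0.661]
 [ 0.679 -0.013 -0.734]] q [-0.375  0.203  0.343  2.078 -1.041  0.951  0.381] F [ 0.2 -0.9  0.8] g 0.9976412602852266
red 5180 (0.5701757669448853, 0.31433209776878357) 0.028055256232619286 0.12561392368874075
3 [[[1,0.43,0.07,0.55,0.0],[1,0.43,0.07,0.55,0.0],[1,0.43,0.07,0.55,0.0]]]
```

```bash
python3 -m jog '[[[1,0.43,0.07,0.55,0],[1,0.43,0.07,0.55,0],[1,0.42,0.06,0.54,0],[1,0,0,0,0],[0,0,0,0,0],[0,0,0,0,0],[0,0,0,0,0],[0,0,0,0,0]]]' 35; python3 -c "
from plan import *
st()"
```

```text
time: 18.5
position: [0.5737, 0.3222, 0.0975]
tool_rot: [-2.023, -1.572, -0.786]
ft_force: [-0.1, -0.6, 0.5]
grip_width: 0.644
t 18.5 p [0.5737 0.3222 0.0975] 
 [[ 0.185  0.97   0.159]
 [ 0.709 -0.243  0.662]
 [ 0.681 -0.01  -0.732]] q [-0.453  0.284  0.281  2.003 -1.105  0.86   0.318] F [-0.1 -0.6  0.5] g 0.6439499622907721
```

```bash
python3 - <<'E'
from plan import *
p,B=plan((.574,.322,.111),jaw=0); p,B=plan((.542,.19,.115),pos=p,A=B,jaw=0,step=.045);p,B=plan((.53,.05,.29),pos=p,A=B,jaw=0,step=.045);p,B=plan((.535,-.30,.29),pos=p,A=B,jaw=0,step=.05)
E
```

```text
1 [[[0,0.23,0.0,-0.25,0.0]]]
4 [[[0,-0.6,0.01,-0.6,0.0],[0,-0.6,0.01,-0.6,0.0],[0,-0.6,0.01,-0.6,0.0],[0,-0.6,0.01,-0.6,0.0]]]
6 [[[0,0.07,0.09,-0.93,0.0],[0,0.07,0.09,-0.93,0.0],[0,0.07,0.09,-0.93,0.0],[0,0.07,0.09,-0.93,0.0],[0,0.07,0.09,-0.93,0.0],[0,0.07,0.09,-0.93,0.0]]]
8 [[[0,-0.77,0.28,-0.72,0.0],[0,-0.77,0.28,-0.72,0.0],[0,-0.77,0.28,-0.72,0.0],[0,-0.77,0.28,-0.72,0.0],[0,-0.77,0.28,-0.72,0.0],[0,-0.77,0.28,-0.72,0.0],[0,-0.77,0.28,-0.72,0.0],[0,-0.77,0.28,-0.72,0.0]]]
```

```bash
python3 -m jog '[[[0,0.23,0,-0.25,0],[0,-0.3,0,-0.3,0],[0,-0.6,0.01,-0.6,0],[0,-0.6,0.01,-0.6,0],[0,-0.6,0.01,-0.6,0],[0,-0.3,0,-0.3,0]]]';  python3 -c "
from plan import *
st()
p,B=plan((.53,.05,.29),jaw=0,step=.045);p,B=plan((.535,-.30,.29),pos=p,A=B,jaw=0,step=.05)"
```

```text
time: 19.25
position: [0.5423, 0.187, 0.1157]
tool_rot: [-2.028, -1.57, -0.787]
ft_force: [0.2, 1.1, -4.1]
grip_width: 0.639
t 19.25 p [0.5423 0.187  0.1157] 
 [[ 0.187  0.969  0.162]
 [ 0.709 -0.247  0.66 ]
 [ 0.68  -0.009 -0.733]] q [-0.305  0.191  0.396  2.078 -1.002  1.033  0.437] F [ 0.2  1.1 -4.1] g 0.639427076095659
6 [[[0,0.08,0.09,-0.92,0.0],[0,0.08,0.09,-0.92,0.0],[0,0.08,0.09,-0.92,0.0],[0,0.08,0.09,-0.92,0.0],[0,0.08,0.09,-0.92,0.0],[0,0.08,0.09,-0.92,0.0]]]
8 [[[0,-0.77,0.29,-0.72,0.0],[0,-0.77,0.29,-0.72,0.0],[0,-0.77,0.29,-0.72,0.0],[0,-0.77,0.29,-0.72,0.0],[0,-0.77,0.29,-0.72,0.0],[0,-0.77,0.29,-0.72,0.0],[0,-0.77,0.29,-0.72,0.0],[0,-0.77,0.29,-0.72,0.0]]]
```

```bash
python3 -m jog '[[[0,0.6,0,-0.6,0],[0,0.6,0,-0.6,0],[0,-0.03,0.09,-0.85,0],[0,0,0.09,-0.85,0],[0,0,0.09,-0.85,0],[0,-0.1,0.09,-0.85,0],[0,-0.1,0.09,-0.85,0]]]';  python3 -c "
from plan import *
st()
p,B=plan((.535,-.29,.29),jaw=0,step=.05)"
```

```text
time: 20.12
position: [0.5316, 0.0685, 0.3025]
tool_rot: [-2.023, -1.574, -0.786]
ft_force: [1.3, 0.8, -3.7]
grip_width: 0.637
t 20.125 p [0.5316 0.0685 0.3025] 
 [[ 0.184  0.97   0.158]
 [ 0.709 -0.242  0.662]
 [ 0.68  -0.01  -0.733]] q [-0.212  0.01   0.522  1.847 -0.762  1.414  0.237] F [ 1.3  0.8 -3.7] g 0.6372515363154648
8 [[[0,-0.82,0.28,-0.71,0.0],[0,-0.82,0.28,-0.71,0.0],[0,-0.82,0.28,-0.71,0.0],[0,-0.82,0.28,-0.71,0.0],[0,-0.82,0.28,-0.71,0.0],[0,-0.82,0.28,-0.71,0.0],[0,-0.82,0.28,-0.71,0.0],[0,-0.82,0.28,-0.71,0.0]]]
```

```bash
python3 -m jog '[[[0,-0.82,0.28,-0.71,0],[0,-0.82,0.28,-0.71,0],[0,-0.82,0.28,-0.71,0],[0,-0.82,0.28,-0.71,0],[0,-0.82,0.28,-0.71,0],[0,-0.82,0.28,-0.71,0],[0,-0.82,0.28,-0.71,0],[0,-0.82,0.28,-0.71,0]]]';  python3 - <<'E'
from plan import *
from scipy.optimize import least_squares
st(); grab('wrist','w3')
def fit(t):
    im,w=cloud(t);W=w.reshape(-1,3);W=W[~np.isnan(W[:,0])]
    m=(abs(W[:,2]-.0455)<.003)&(abs(W[:,0]-.537)<.17)&(abs(W[:,1]+.313)<.07)
    for c in ((.444,-.32),(.629,-.306)): m&=np.hypot(W[:,0]-c[0],W[:,1]-c[1])>.034
    P=W[m,:2]
    def sd(p):
        c,s=np.cos(p[2]),np.sin(p[2]); d=P-p[:2]; u=c*d[:,0]+s*d[:,1]; v=-s*d[:,0]+c*d[:,1]
        a=np.abs(np.abs(u)-.142); b=np.abs(np.abs(v)-.047); ok=np.abs(u)<.15
        return np.clip(np.minimum(a,b)-.003,0,None)
    o=least_squares(sd,[.537,-.313,.045],loss='soft_l1',f_scale=.003); print(t,len(P),np.round(o.x[:2],4),np.degrees(o.x[2]),np.mean(sd(o.x))*1000)
for t in('s0','d0','w3'): fit(t)
im,w=cloud('w3');W=w.reshape(-1,3)
for n,x,y in (('yel',.443,-.32),('grn',.628,-.307)):
    m=(np.hypot(W[:,0]-x,W[:,1]-y)<.04)&(abs(W[:,2]-.125)<.006); print(n,m.sum(), cv2.minEnclosingCircle(W[m,:2].astype(np.float32)) if m.any() else '')
cv2.imwrite('pics/w3b.png',cv2.resize(im[:,:,::-1],(768,576)))
E
```

```text
time: 21.12
position: [0.535, -0.2901, 0.2886]
tool_rot: [-2.023, -1.574, -0.786]
ft_force: [0.6, -0.5, -3.7]
grip_width: 0.637
t 21.125 p [ 0.535  -0.2901  0.2886] 
 [[ 0.183  0.97   0.159]
 [ 0.709 -0.242  0.662]
 [ 0.681 -0.009 -0.733]] q [ 0.322  0.556  0.729  1.329 -0.894  1.93   0.741] F [ 0.6 -0.5 -3.7] g 0.6369050695119144
s0 371 [ 0.5338 -0.3176] 3.3308925844933728 1.0153572795829855
d0 126 [ 0.5316 -0.3115] 2.901661188536954 1.2509482553601379
w3 44 [ 0.4697 -0.3297] 6.400471385162344 0.0
yel 0 
grn 0
```

View pics/w3b.png

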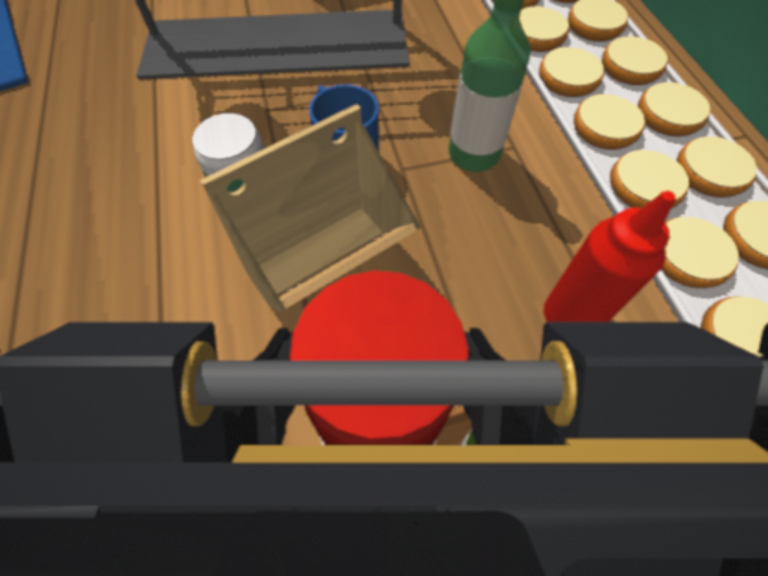

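```bash
python3 - <<'E'
from plan import *
p,B=plan((.5405,-.316,.16),jaw=0,step=.045);plan((.5405,-.316,.1),pos=p,A=B,jaw=0,step=.03)
E
```

```text
3 [[[0,-0.81,0.11,0.67,0.0],[0,-0.81,0.11,0.67,0.0],[0,-0.81,0.11,0.67,0.0]]]
2 [[[0,-0.51,0.01,0.55,0.0],[0,-0.51,0.01,0.55,0.0]]]
```

```bash
python3 -m jog '[[[0,-0.81,0.11,0.67,0],[0,-0.81,0.11,0.67,0],[0,-0.81,0.11,0.67,0],[0,-0.34,0.01,0.37,0],[0,-0.34,0.01,0.37,0],[0,-0.3,0,0.33,0],[0,0,0,0,0]]]';  python3 -c "
from plan import *
st()
p,B=plan((.5405,-.316,.097),jaw=0,step=.05)"
```

```text
time: 22.05
position: [0.5424, -0.307, 0.1048]
tool_rot: [-2.023, -1.572, -0.786]
ft_force: [0.1, -0.9, -3.2]
grip_width: 0.636
t 22.05 p [ 0.5424 -0.307   0.1048] 
 [[ 0.185  0.97   0.158]
 [ 0.708 -0.243  0.663]
 [ 0.681 -0.011 -0.732]] q [ 0.364  0.749  0.677  1.442 -0.942  1.732  0.942] F [ 0.1 -0.9 -3.2] g 0.6361189575416174
1 [[[0,-0.3,0.01,-0.01,0.0]]]
```

```bash
python3 -m jog '[[[0,-0.2,0,-0.12,0],[0,-0.07,0,0.08,0],[0,-0.07,0,0.08,0],[0,0,0,0,0]]]';  python3 -c "
from plan import *
st()"
```

```text
time: 22.55
position: [0.5406, -0.3164, 0.0975]
tool_rot: [-2.022, -1.574, -0.789]
ft_force: [-2.7, -1.4, 5.1]
grip_width: 0.635
t 22.55 p [ 0.5406 -0.3164  0.0975] 
 [[ 0.183  0.97   0.16 ]
 [ 0.708 -0.243  0.663]
 [ 0.682 -0.007 -0.732]] q [ 0.381  0.768  0.675  1.429 -0.946  1.734  0.958] F [-2.7 -1.4  5.1] g 0.6346933403030893
```

```bash
python3 -m jog '[[[0.74,0,0,0,0],[0.74,0,0,0,0],[0.74,0.03,0,-0.3,0],[0.74,0.1,0,-0.6,0],[0.74,0.2,0,-0.8,0],[0.74,0.3,0,-1,0],[1,0.3,0,-1,0]]]';  python3 - <<'E'
from plan import *
st(); grab('scene','s1'); im,d,_,_=load('s1')
cv2.imwrite('pics/s1b.png',cv2.resize(im[120:330,100:380,::-1],(784,588)))
E
```

```text
time: 23.42
position: [0.5235, -0.3884, 0.2307]
tool_rot: [-2.024, -1.573, -0.786]
ft_force: [0.3, -1.1, 0.4]
grip_width: 0.79
t 23.425 p [ 0.5235 -0.3884  0.2307] 
 [[ 0.184  0.97   0.159]
 [ 0.709 -0.243  0.662]
 [ 0.68  -0.009 -0.733]] q [ 0.501  0.746  0.708  1.17  -0.93   1.976  0.855] F [ 0.3 -1.1  0.4] g 0.7895512949976711
```

View pics/s1b.png

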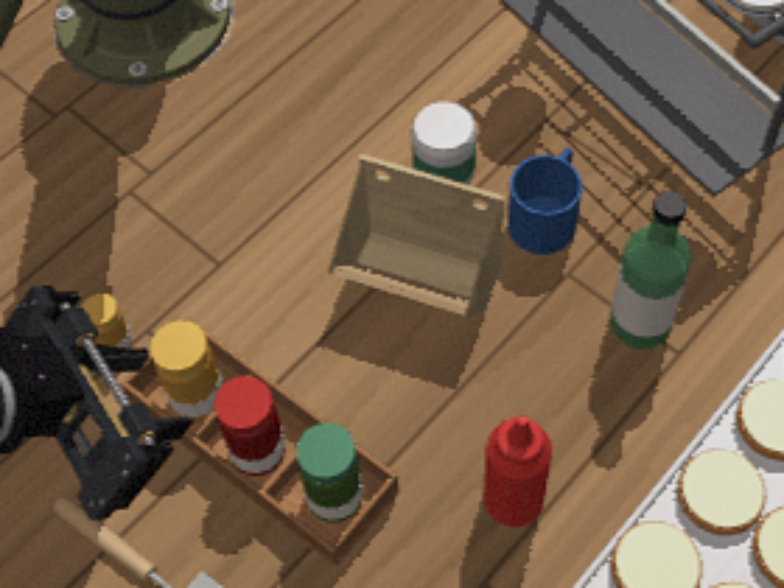

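```bash
python3 - <<'E'
from plan import *
import ik
s=get_state(); q0=np.array(s['joint_positions']); A0=R.from_rotvec(s['tool_rot']).as_matrix(); p0=np.array(s['position'])
def go(p,A,q,w,n=8):
    w=np.array(w,float)
    for f in range(n):
        t=p+(w-p)/(n-f); q,e,r=ik.ik(t,A,q,3e-3); p,A=ik.fk(q,ik.Pm,ik.S)
    return p,A,q
for path in ([(.1,-.6,.2),(-.2,-.6,.2),(-.25,-.65,.3),(-.25,-.65,.4)],[(.2,-.6,.2),(-.05,-.62,.2),(-.1,-.7,.3),(-.1,-.7,.4)],[(.3,-.55,.25),(.1,-.62,.25),(.1,-.7,.35),(.1,-.7,.45)]):
    p,A,q=p0,A0,q0
    for w in path:
        p,A,q=go(p,A,q,w); print(w,np.round(p,3),'z',np.round(A[:,2],3),'y',np.round(A[:,1],3),np.round(q,2))
    print()
E
```

```text
(0.1, -0.6, 0.2) [ 0.1   -0.598  0.199] z [ 0.167  0.648 -0.744] y [ 0.968 -0.249  0.   ] [ 1.65  0.82 -0.31  0.96 -0.09  2.05  1.09]
(-0.2, -0.6, 0.2) [-0.199 -0.597  0.197] z [ 0.16   0.568 -0.807] y [ 0.966 -0.257  0.01 ] [ 1.78  0.81  0.14  0.91 -0.07  2.05  1.64]
(-0.25, -0.65, 0.3) [-0.248 -0.644  0.294] z [ 0.084  0.379 -0.921] y [ 0.969 -0.245 -0.013] [ 1.79  0.76  0.21  0.74 -0.08  2.05  1.7 ]
(-0.25, -0.65, 0.4) [-0.249 -0.646  0.395] z [ 0.022  0.233 -0.972] y [ 0.971 -0.238 -0.035] [ 1.77  0.64  0.25  0.69 -0.09  2.05  1.71]

(0.2, -0.6, 0.2) [ 0.2 -0.6  0.2] z [ 0.164  0.655 -0.738] y [ 0.969 -0.246 -0.003] [ 1.45  0.84 -0.16  0.91 -0.25  2.05  1.01]
(-0.05, -0.62, 0.2) [-0.049 -0.617  0.197] z [ 0.178  0.588 -0.789] y [ 0.964 -0.265  0.02 ] [ 1.74  0.81 -0.12  0.93 -0.07  2.05  1.35]
(-0.1, -0.7, 0.3) [-0.098 -0.693  0.293] z [ 0.169  0.352 -0.921] y [ 0.955 -0.29   0.064] [ 1.76  0.78 -0.06  0.7  -0.09  2.05  1.4 ]
(-0.1, -0.7, 0.4) [-0.099 -0.696  0.395] z [ 0.156  0.193 -0.969] y [ 0.95  -0.298  0.094] [ 1.77  0.66 -0.08  0.64 -0.09  2.05  1.38]

(0.3, -0.55, 0.25) [ 0.3  -0.55  0.25] z [ 0.164  0.656 -0.737] y [ 0.969 -0.246 -0.004] [ 1.25  0.75 -0.02  0.96 -0.41  2.05  0.91]
(0.1, -0.62, 0.25) [ 0.101 -0.616  0.246] z [ 0.209  0.574 -0.792] y [ 0.957 -0.286  0.046] [ 1.71  0.78 -0.42  0.92 -0.07  2.05  1.03]
(0.1, -0.7, 0.35) [ 0.101 -0.694  0.343] z [ 0.29   0.351 -0.89 ] y [ 0.923 -0.35   0.162] [ 1.71  0.77 -0.43  0.67 -0.09  2.05  0.99]
(0.1, -0.7, 0.45) [ 0.101 -0.696  0.445] z [ 0.339  0.196 -0.92 ] y [ 0.893 -0.376  0.249] [ 1.75  0.68 -0.49  0.59 -0.09  2.05  0.93]
```

```bash
python3 - <<'E'
from plan import *
p,B=plan((.15,-.53,.19)); plan((-.25,-.55,.19),pos=p,A=B)
E
```

```text
9 [[[1,-0.55,-0.91,-0.33,0.0],[1,-0.55,-0.91,-0.33,0.0],[1,-0.55,-0.91,-0.33,0.0],[1,-0.55,-0.91,-0.33,0.0],[1,-0.55,-0.91,-0.33,0.0],[1,-0.55,-0.91,-0.33,0.0],[1,-0.55,-0.91,-0.33,0.0],[1,-0.55,-0.91,-0.33,0.0],[1,-0.55,-0.91,-0.33,0.0]]]
10 [[[1,-0.22,-0.96,-0.2,0.0],[1,-0.22,-0.96,-0.2,0.0],[1,-0.22,-0.96,-0.2,0.0],[1,-0.22,-0.96,-0.2,0.0],[1,-0.22,-0.96,-0.2,0.0],[1,-0.22,-0.96,-0.2,0.0],[1,-0.22,-0.96,-0.2,0.0],[1,-0.22,-0.96,-0.2,0.0],[1,-0.22,-0.96,-0.2,0.0],[1,-0.22,-0.96,-0.2,0.0]]]
```

```bash
python3 -m jog '[[[1,-0.55,-0.91,-0.33,0],[1,-0.55,-0.91,-0.33,0],[1,-0.55,-0.91,-0.33,0],[1,-0.55,-0.91,-0.33,0],[1,-0.55,-0.91,-0.33,0],[1,-0.55,-0.91,-0.33,0],[1,-0.55,-0.91,-0.33,0],[1,-0.55,-0.91,-0.33,0],[1,-0.55,-0.91,-0.33,0]]]'; python3 -m jog '[[[1,-0.22,-0.96,-0.2,0],[1,-0.22,-0.96,-0.2,0],[1,-0.22,-0.96,-0.2,0],[1,-0.22,-0.96,-0.2,0],[1,-0.22,-0.96,-0.2,0],[1,-0.22,-0.96,-0.2,0],[1,-0.22,-0.96,-0.2,0],[1,-0.22,-0.96,-0.2,0]]]'; python3 - <<'E'
from plan import *
st()
plan((-.25,-.58,.26))
E
```

```text
time: 24.6
position: [0.1492, -0.5278, 0.1845]
tool_rot: [-2.024, -1.573, -0.786]
ft_force: [0.3, -0.6, 0.2]
grip_width: 1.002
time: 25.6
position: [-0.1713, -0.5433, 0.1841]
tool_rot: [-2.026, -1.573, -0.782]
ft_force: [0.5, -0.3, -1.5]
grip_width: 0.997
t 25.6 p [-0.1713 -0.5433  0.1841] 
 [[ 0.186  0.97   0.157]
 [ 0.711 -0.243  0.66 ]
 [ 0.678 -0.011 -0.735]] q [ 1.723  0.767  0.181  1.075 -0.066  2.052  1.645] F [ 0.5 -0.3 -1.5] g 0.997351814651371
3 [[[1,0.09,-0.57,-0.77,0.0],[1,0.09,-0.57,-0.77,0.0],[1,0.09,-0.57,-0.77,0.0]]]
```

```bash
python3 -m jog '[[[1,0.09,-0.7,-0.77,0],[1,0.09,-0.7,-0.77,0],[1,0.09,-0.6,-0.77,0]]]'; python3 - <<'E'
from plan import *
st()
E
```

```text
time: 25.98
position: [-0.2519, -0.543, 0.2322]
tool_rot: [-2.086, -1.627, -0.671]
ft_force: [0.4, 0.1, -0.5]
grip_width: 1.001
t 25.975 p [-0.2519 -0.543   0.2322] 
 [[ 0.203  0.972  0.122]
 [ 0.775 -0.235  0.587]
 [ 0.599 -0.025 -0.8  ]] q [ 1.684  0.746  0.435  1.014 -0.106  2.053  1.841] F [ 0.4  0.1 -0.5] g 1.0005683557389837
```

```bash
python3 -m jog '[[[1,0.09,-0.5,-0.6,-0.5],[1,0,0,0,0]]]'; python3 - <<'E'
from plan import *
st(); A=R.from_rotvec(get_state()['tool_rot']).as_matrix(); z=A[:,2]; print('tilt',np.degrees(np.arccos(-z[2])),'az',np.degrees(np.arctan2(z[1],z[0])),'turn',-np.degrees(np.arctan2(-A[2,1],A[2,0])))
E
```

```text
time: 26.22
position: [-0.2715, -0.5402, 0.2435]
tool_rot: [-2.067, -1.685, -0.661]
ft_force: [1.2, 0.1, 0.3]
grip_width: 1.002
t 26.225 p [-0.2715 -0.5402  0.2435] 
 [[ 0.165  0.98   0.113]
 [ 0.795 -0.2    0.573]
 [ 0.584 -0.005 -0.812]] q [ 1.734  0.729  0.383  0.996 -0.064  2.053  1.889] F [1.2 0.1 0.3] g 1.0018742577282316
tilt 35.720346308131646 az 78.85526507085406 turn -0.4781967748510057
```

```bash
python3 - <<'E'
from plan import *
from scipy.optimize import least_squares
def P(tag):
    im,w=cloud(tag);W=w.reshape(-1,3);W=W[~np.isnan(W[:,0])]
    m=(abs(W[:,0]-.52)<.14)&(abs(W[:,1]+.06)<.11)&(W[:,2]>.012)&(W[:,2]<.158)
    m&=np.hypot(W[:,0]-.447,W[:,1]-.074)>.045; m&=np.hypot(W[:,0]-.584,W[:,1]-.086)>.06
    return W[m]
def box(q,c,h): # distance to solid box surface
    d=np.abs(q-c)-h; return np.abs(np.linalg.norm(np.clip(d,0,None),axis=1)+np.minimum(d.max(1),0))
def dist(p,W):
    c,s=np.cos(p[2]),np.sin(p[2]);d=W[:,:2]-p[:2];q=np.stack([c*d[:,0]+s*d[:,1],-s*d[:,0]+c*d[:,1],W[:,2]],1)
    D=[box(q,np.array([.052,0,.075]),np.array([.003,.08,.075])),box(q,np.array([.0275,0,.003]),np.array([.0275,.08,.003]))]
    u=np.array([.574,0,-.819]);n=np.array([.819,0,.574]); r=q-np.array([-.05,0,.078]); f=np.stack([r@u,q[:,1],r@n],1); D.append(box(f,np.array([.046,0,0]),np.array([.046,.074,.004])))
    for y in(.077,-.077):
        e=np.abs(q[:,1]-y); top=.078+(q[:,0]+.05)*.576; inside=(q[:,2]<top+.003)&(q[:,0]<.055); D.append(np.where(inside,np.clip(np.abs(e-.003),0,1),.05))
    return np.min(D,0)
for tags in(('s0',),('d0',),('s1',),('w3',),('w1',)):
    W=np.vstack([P(t) for t in tags]); 
    if len(W)<100: print(tags,len(W)); continue
    o=least_squares(lambda p:dist(p,W),[.53,-.07,np.radians(109)],loss='soft_l1',f_scale=.003,diff_step=1e-4); d=dist(o.x,W)
    x,y,a=o.x; print(tags,len(W),np.round(o.x[:2],4),round(np.degrees(a),2),'med',np.median(d),'rim',np.round([x-.05*np.cos(a),y-.05*np.sin(a)],4))
E
```

```text
('s0',) 1955 [ 0.5308 -0.0713] 111.25 med 0.0008485904164929016 rim [ 0.5489 -0.1179]
('d0',) 1661 [ 0.5305 -0.0666] 111.1 med 0.0014129287049245666 rim [ 0.5485 -0.1132]
('s1',) 1944 [ 0.5308 -0.0714] 111.18 med 0.0008904624601930901 rim [ 0.5489 -0.118 ]
('w3',) 9148 [ 0.532  -0.0709] 111.18 med 0.0003440431975093895 rim [ 0.5501 -0.1175]
('w1',) 0
```

```bash
python3 - <<'E'
from plan import *
import ik
s=get_state(); q=np.array(s['joint_positions']); A=R.from_rotvec(s['tool_rot']).as_matrix(); p=np.array(s['position'])
for w,t in [((.1,-.50,.19),0),((.36,-.34,.24),44.75),((.535,-.167,.17),44.75),((.5484,-.0981,.0496),0),((.5484,-.0981,.2),0),((.5,.1,.25),0),((.5,.25,.15),0)]:
    B=A
    for f in np.linspace(.1,1,10):
        B=A@R.from_euler('z',t*f,degrees=True).as_matrix(); q,e,r=ik.ik(p+(np.array(w)-p)*f,B,q)
        if e>3 or r>1: print('bad',f,round(e,1),round(r,1))
    p=np.array(w);A=B; print(w,np.round(q,2))
p,B=plan((.1,-.50,.19),jaw=.6);p,B=plan((.36,-.34,.24),44.75,pos=p,A=B,jaw=.6);plan((.535,-.167,.17),44.75,pos=p,A=B,jaw=.6)
E
```

```text
(0.1, -0.5, 0.19) [ 1.28  0.52  0.24  1.4  -0.26  1.84  1.33]
(0.36, -0.34, 0.24) [ 0.85  0.32  0.2   1.56 -0.46  1.75  0.1 ]
(0.535, -0.167, 0.17) [ 0.5   0.34  0.13  1.68 -0.61  1.45 -0.95]
(0.5484, -0.0981, 0.0496) [ 0.44  0.43  0.08  1.83 -0.67  1.2  -0.9 ]
(0.5484, -0.0981, 0.2) [ 0.43  0.26  0.09  1.72 -0.62  1.42 -1.07]
(0.5, 0.1, 0.25) [ 0.25 -0.03 -0.07  1.93 -0.65  1.3  -1.38]
(0.5, 0.25, 0.15) [ 0.09  0.05 -0.23  2.07 -0.74  0.94 -1.49]
9 [[[0.6,0.17,0.99,0.3,0.0],[0.6,0.17,0.99,0.3,0.0],[0.6,0.17,0.99,0.3,0.0],[0.6,0.17,0.99,0.3,0.0],[0.6,0.17,0.99,0.3,0.0],[0.6,0.17,0.99,0.3,0.0],[0.6,0.17,0.99,0.3,0.0],[0.6,0.17,0.99,0.3,0.0],[0.6,0.17,0.99,0.3,0.0]]]
9 [[[0.6,0.55,0.62,0.22,0.99],[0.6,0.61,0.57,0.22,0.99],[0.6,0.65,0.51,0.22,0.99],[0.6,0.69,0.45,0.22,0.99],[0.6,0.73,0.39,0.22,0.99],[0.6,0.76,0.33,0.22,0.99],[0.6,0.79,0.26,0.22,0.99],[0.6,0.81,0.19,0.22,0.99],[0.6,0.82,0.12,0.22,0.99]]]
9 [[[0.6,0.52,0.03,0.49,0.99],[0.6,0.52,-0.02,0.49,0.99],[0.6,0.51,-0.06,0.49,0.99],[0.6,0.51,-0.11,0.49,0.99],[0.6,0.49,-0.15,0.49,0.99],[0.6,0.48,-0.19,0.49,0.99],[0.6,0.46,-0.23,0.49,0.99],[0.6,0.44,-0.27,0.49,0.99],[0.6,0.41,-0.31,0.49,0.99]]]
```

```bash
python3 -m jog '[[[0.6,0.17,0.99,0.3,0],[0.6,0.17,0.99,0.3,0],[0.6,0.17,0.99,0.3,0],[0.6,0.17,0.99,0.3,0],[0.6,0.17,0.99,0.3,0],[0.6,0.17,0.99,0.3,0],[0.6,0.17,0.99,0.3,0],[0.6,0.17,0.99,0.3,0],[0.6,0.17,0.99,0.3,0]]]'; python3 -m jog '[[[0.6,0.55,0.62,0.22,0.99],[0.6,0.61,0.57,0.22,0.99],[0.6,0.65,0.51,0.22,0.99],[0.6,0.69,0.45,0.22,0.99],[0.6,0.73,0.39,0.22,0.99],[0.6,0.76,0.33,0.22,0.99],[0.6,0.79,0.26,0.22,0.99],[0.6,0.81,0.19,0.22,0.99],[0.6,0.82,0.12,0.22,0.99]]]'; python3 - <<'E'
from plan import *
st();plan((.535,-.167,.17),45,jaw=.6)
E
```

```text
time: 27.35
position: [0.1046, -0.499, 0.1884]
tool_rot: [-2.06, -1.687, -0.666]
ft_force: [0.4, -0.1, -0.4]
grip_width: 0.599
time: 28.48
position: [0.3622, -0.3376, 0.2409]
tool_rot: [-2.448, -0.746, -0.389]
ft_force: [0.1, 0.2, 0.5]
grip_width: 0.6
t 28.475 p [ 0.3622 -0.3376  0.2409] 
 [[ 0.804  0.584  0.112]
 [ 0.426 -0.697  0.577]
 [ 0.414 -0.416 -0.809]] q [ 0.83   0.321  0.212  1.563 -0.469  1.753  0.1  ] F [0.1 0.2 0.5] g 0.5997122743093725
9 [[[0.6,0.51,0.03,0.49,1.0],[0.6,0.51,-0.01,0.49,1.0],[0.6,0.5,-0.06,0.49,1.0],[0.6,0.5,-0.1,0.49,1.0],[0.6,0.49,-0.14,0.49,1.0],[0.6,0.47,-0.19,0.49,1.0],[0.6,0.45,-0.23,0.49,1.0],[0.6,0.43,-0.26,0.49,1.0],[0.6,0.41,-0.3,0.49,1.0]]]
```

```bash
python3 -m jog '[[[0.6,0.51,0.03,0.49,1],[0.6,0.51,-0.01,0.49,1],[0.6,0.5,-0.06,0.49,1],[0.6,0.5,-0.1,0.49,1],[0.6,0.49,-0.14,0.49,1],[0.6,0.47,-0.19,0.49,1],[0.6,0.45,-0.23,0.49,1],[0.6,0.43,-0.26,0.49,1],[0.6,0.41,-0.3,0.49,1]]]'; python3 - <<'E'
from plan import *
st();plan((.5484,-.0981,.0496),jaw=.6,step=.035)
E
```

```text
time: 29.6
position: [0.534, -0.1656, 0.1685]
tool_rot: [-2.504, 0.244, -0.076]
ft_force: [-0.3, -0.2, 1.3]
grip_width: 0.6
t 29.6 p [ 0.534  -0.1656  0.1685] 
 [[ 0.981 -0.157  0.111]
 [-0.192 -0.794  0.577]
 [-0.002 -0.587 -0.809]] q [ 0.489  0.346  0.149  1.678 -0.613  1.455 -0.95 ] F [-0.3 -0.2  1.3] g 0.6002125806723226
4 [[[0.6,0.01,0.09,0.85,0.0],[0.6,0.01,0.09,0.85,0.0],[0.6,0.01,0.09,0.85,0.0],[0.6,0.01,0.09,0.85,0.0]]]
```

```bash
python3 -m jog '[[[0.6,0.01,0.09,0.85,0],[0.6,0.01,0.09,0.85,0],[0.6,0.01,0.09,0.85,0],[0.6,0.01,0.09,0.7,0],[0.6,0,0,0.1,0],[0.4,0,0,0,0],[0,0,0,0,0],[0,0,0,0,0],[0,0,0,0,0]]]' 15; python3 - <<'E'
from plan import *
st(); grab('scene','s2'); im,d,_,_=load('s2')
cv2.imwrite('pics/s2b.png',cv2.resize(im[120:330,100:380,::-1],(784,588)))
E
```

```text
time: 30.72
position: [0.5481, -0.1027, 0.0529]
tool_rot: [-2.506, 0.24, -0.081]
ft_force: [-0.1, 0.6, 0.4]
grip_width: 0.229
t 30.725 p [ 0.5481 -0.1027  0.0529] 
 [[ 0.982 -0.153  0.113]
 [-0.191 -0.796  0.575]
 [ 0.002 -0.586 -0.81 ]] q [ 0.432  0.433  0.095  1.82  -0.678  1.213 -0.888] F [-0.1  0.6  0.4] g 0.22902682866058527
```

View pics/s2b.png

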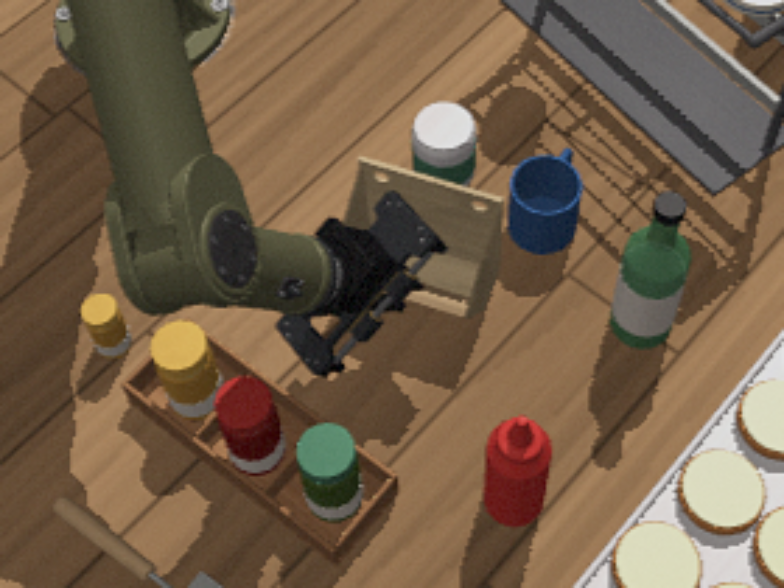

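```bash
python3 -m jog '[[[0,0,0,0,0],[0,0,0,0,0],[0,0,0,0,0]]]' 30; python3 - <<'E'
from plan import *
st()
E
```

```text
time: 31.15
position: [0.548, -0.1004, 0.0541]
tool_rot: [-2.502, 0.236, -0.079]
ft_force: [-1.5, 2.9, 6.4]
grip_width: 0.169
t 31.15 p [ 0.548  -0.1004  0.0541] 
 [[ 0.982 -0.151  0.112]
 [-0.188 -0.794  0.579]
 [ 0.002 -0.589 -0.808]] q [ 0.432  0.433  0.094  1.82  -0.68   1.216 -0.887] F [-1.5  2.9  6.4] g 0.16947788090755447
```

```bash
python3 -m jog '[[[0,0,0,0,0],[0,0,-0.03,-0.04,0],[0,0,-0.03,-0.04,0],[0,0,0,0,0]]]' 45; python3 - <<'E'
from plan import *
st(); grab('scene','s3');grab('side','d3')
E
```

```text
time: 31.65
position: [0.5492, -0.0984, 0.0591]
tool_rot: [-2.5, 0.234, -0.081]
ft_force: [-0.4, 4.1, 7.5]
grip_width: 0.129
t 31.65 p [ 0.5492 -0.0984  0.0591] 
 [[ 0.982 -0.148  0.113]
 [-0.186 -0.792  0.581]
 [ 0.003 -0.592 -0.806]] q [ 0.43   0.427  0.093  1.818 -0.681  1.222 -0.892] F [-0.4  4.1  7.5] g 0.12939345852302517
```

```bash
python3 -m jog '[[[0,0,-0.1,-0.14,0],[0,0,-0.06,-0.1,0],[0,0,0,0,0],[0,0,0,0,0]]]' 55; python3 - <<'E'
from plan import *
st(); im=grab('side','d4')[0]; cv2.imwrite('pics/d4b.png',cv2.resize(im[130:260,190:340,::-1],None,fx=4.5,fy=4.5,interpolation=cv2.INTER_CUBIC))
E
```

```text
time: 32.25
position: [0.5478, -0.1019, 0.0683]
tool_rot: [-2.504, 0.239, -0.079]
ft_force: [-0.6, 2.6, 5.1]
grip_width: 0.087
t 32.25 p [ 0.5478 -0.1019  0.0683] 
 [[ 0.982 -0.152  0.112]
 [-0.189 -0.795  0.577]
 [ 0.001 -0.587 -0.809]] q [ 0.43   0.413  0.097  1.813 -0.671  1.236 -0.906] F [-0.6  2.6  5.1] g 0.08693320411430389
```

View pics/d4b.png

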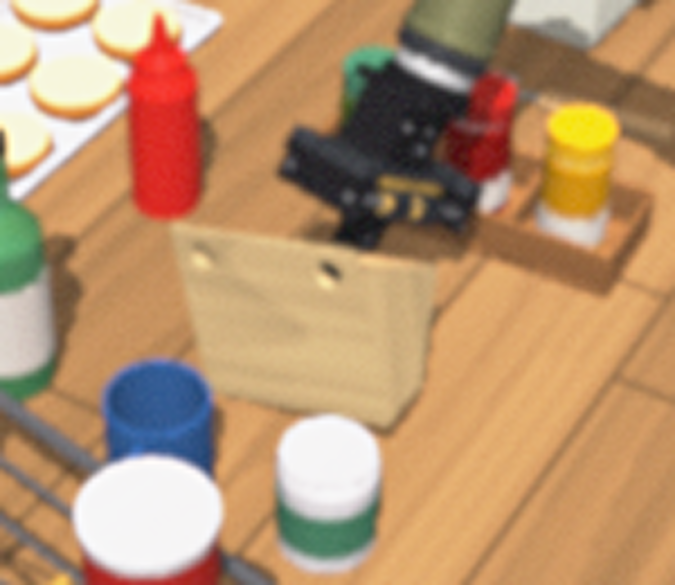

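```bash
python3 -m jog '[[[0,0,-0.15,-0.2,0],[0,0,-0.44,-0.6,0],[0,0,-0.44,-0.6,0],[0,0,-0.44,-0.6,0],[0,0,-0.44,-0.6,0],[0,0,-0.44,-0.6,0],[0,0,0,0,0]]]' 55; cat > cad.py <<'E'
from plan import *
from scipy.optimize import least_squares
def box(q,c,h):
    d=np.abs(q-np.array(c))-np.array(h); return np.abs(np.linalg.norm(np.clip(d,0,None),axis=1)+np.minimum(d.max(1),0))
def dist(p,W):
    q=(W-p[:3])@R.from_rotvec(p[3:]).as_matrix()
    D=[box(q,[.052,0,.075],[.003,.08,.075]),box(q,[.0275,0,.003],[.0275,.08,.003])]
    u=np.array([.574,0,-.819]);n=np.array([.819,0,.574]); r=q-np.array([-.05,0,.078]); D.append(box(np.stack([r@u,q[:,1],r@n],1),[.046,0,0],[.046,.074,.004]))
    for y in(.077,-.077):
        top=.078+(q[:,0]+.05)*.576; D.append(np.where((q[:,2]<top+.003)&(q[:,0]<.055)&(q[:,2]>-.002),np.abs(np.abs(q[:,1]-y)-.003),.05))
    return np.min(D,0)
def wood(tag,guess,rad=.13):
    im,w=cloud(tag);W=w.reshape(-1,3);C=im.reshape(-1,3).astype(int)
    k=~np.isnan(W[:,0]); W=W[k];C=C[k]; c=guess+np.array([0,0,.07]); h=cv2.cvtColor(C.astype(np.uint8)[None],cv2.COLOR_RGB2HSV)[0]
    m=(np.linalg.norm(W-c,axis=1)<rad)&(h[:,0]>12)&(h[:,0]<32)&(h[:,1]>40)&(W[:,2]>guess[2]-.02); return W[m]
def fitc(tags,o,yaw):
    p=np.r_[o,R.from_euler('z',yaw,degrees=True).as_rotvec()]
    W=np.vstack([wood(t,np.array(o)) for t in tags])
    for it in range(3):
        W2=W[dist(p,W)<(.03,.012,.006)[it]]; r=least_squares(lambda x:dist(x,W2),p,loss='soft_l1',f_scale=.002,diff_step=1e-4); p=r.x
    e=R.from_rotvec(p[3:]).as_euler('ZYX',degrees=True); print(tags,len(W2),'o',np.round(p[:3],4),'ypr',np.round(e,2),'med',round(np.median(dist(p,W2))*1000,2)); return p
if __name__=='__main__':
    import sys
    st(); n=sys.argv[1]; o=[float(x) for x in sys.argv[2:5]]
    for c in('scene','side','wrist'): grab(c,c+n)
    for t in(['scene'+n],['side'+n],['wrist'+n],['scene'+n,'side'+n,'wrist'+n]):
        try: fitc(t,np.array(o),79)
        except Exception as ex: print(t,ex)
E
python3 cad.py a .553 -.07 .12
```

```text
time: 33.17
position: [0.5485, -0.1041, 0.2276]
tool_rot: [-2.51, 0.242, -0.085]
ft_force: [-0.5, -0.2, -3.8]
grip_width: 0.09
t 33.175 p [ 0.5485 -0.1041  0.2276] 
 [[ 0.981 -0.154  0.116]
 [-0.193 -0.798  0.571]
 [ 0.005 -0.582 -0.813]] q [ 0.414  0.243  0.114  1.681 -0.615  1.47  -1.092] F [-0.5 -0.2 -3.8] g 0.09015252740097779
['scenea'] 1720 o [ 0.534  -0.0751  0.1815] ypr [89.08  0.93 14.26] med 1.25
['sidea'] 1800 o [ 0.5255 -0.0601  0.1744] ypr [89.65 -4.45 15.87] med 1.28
['wrista'] 34561 o [ 0.5213 -0.0746  0.1826] ypr [90.43 -2.28 16.46] med 0.51
['scenea', 'sidea', 'wrista'] 36992 o [ 0.5273 -0.0741  0.1801] ypr [90.14 -2.31 15.63] med 0.41
```

```bash
python3 -m jog '[[[0,0,0.58,0.81,0],[0,0,0.58,0.81,0],[0,0,0.58,0.81,0],[0,0,0.36,0.51,0],[0,0,0,0,0]]]' 55; python3 -m jog '[[[0,0,0,0,0],[0,0,0.145,0.2,0],[0,0,0.145,0.2,0],[0,0,0,0,0]]]' 10;  python3 cad.py b .53 -.07 .02
```

```text
time: 33.95
position: [0.5463, -0.1, 0.0795]
tool_rot: [-2.504, 0.242, -0.073]
ft_force: [-0.3, -0.3, -2.2]
grip_width: 0.088
time: 34.45
position: [0.5477, -0.1004, 0.0622]
tool_rot: [-2.505, 0.24, -0.078]
ft_force: [-0.7, -0.3, 1.8]
grip_width: 0.11
t 34.45 p [ 0.5477 -0.1004  0.0622] 
 [[ 0.982 -0.153  0.112]
 [-0.19  -0.795  0.576]
 [ 0.    -0.587 -0.81 ]] q [ 0.428  0.419  0.097  1.818 -0.674  1.226 -0.901] F [-0.7 -0.3  1.8] g 0.10993557190795689
['sceneb'] 1785 o [ 0.539  -0.0708  0.0127] ypr [92.27  0.6   6.7 ] med 1.17
['sideb'] 1844 o [ 0.5331 -0.0586  0.0103] ypr [92.22 -1.65  7.17] med 1.26
['wristb'] 33999 o [ 0.5331 -0.0674  0.0094] ypr [92.75 -0.99  7.48] med 0.38
['sceneb', 'sideb', 'wristb'] 37514 o [ 0.5329 -0.0669  0.0096] ypr [92.47 -1.07  7.56] med 0.43
```

```bash
python3 -m jog '[[[0.16,0,0.145,0.2,0],[0.16,0,0.07,0.1,0],[0.16,0,0,0,0],[0,0,0,0,0],[0,0,0,0,0],[0,0,0,0,0],[0,0,0,0,0]]]' 20; python3 cad.py c .53 -.07 .005
```

```text
time: 35.48
position: [0.548, -0.1, 0.0477]
tool_rot: [-2.505, 0.239, -0.079]
ft_force: [-0.4, 1.5, 2.4]
grip_width: 0.132
t 35.475 p [ 0.548  -0.1     0.0477] 
 [[ 0.982 -0.153  0.112]
 [-0.189 -0.795  0.576]
 [ 0.001 -0.587 -0.81 ]] q [ 0.429  0.44   0.094  1.824 -0.682  1.204 -0.884] F [-0.4  1.5  2.4] g 0.13225881816664814
['scenec'] 1825 o [ 0.5371 -0.0749  0.0035] ypr [92.89 -0.47  2.32] med 1.49
['sidec'] 1902 o [ 0.5314 -0.0629 -0.0019] ypr [95.74 -1.81  1.21] med 1.37
['wristc'] 34873 o [ 5.396e-01 -7.710e-02 -5.000e-04] ypr [95.49 -1.1   0.41] med 0.54
['scenec', 'sidec', 'wristc'] 38199 o [ 5.381e-01 -7.390e-02 -1.000e-04] ypr [91.17 -0.35  0.37] med 1.24
```

```bash
python3 -m jog '[[[0,-0.03,0.16,-0.11,0],[0,-0.03,0.16,-0.11,0],[0,-0.03,0.16,-0.11,0],[0,-0.03,0.16,-0.11,0],[0,-0.03,0.16,-0.11,0],[0,0,0,0,0]]]' 20; python3 cad.py d .53 -.1 .002
```

```text
time: 36.38
position: [0.5347, -0.1388, 0.0471]
tool_rot: [-2.506, 0.241, -0.08]
ft_force: [0.7, 2.0, 8.3]
grip_width: 0.128
t 36.375 p [ 0.5347 -0.1388  0.0471] 
 [[ 0.982 -0.154  0.113]
 [-0.191 -0.796  0.575]
 [ 0.001 -0.586 -0.81 ]] q [ 0.476  0.458  0.119  1.8   -0.665  1.244 -0.837] F [0.7 2.  8.3] g 0.12783379518330193
['scened'] 1914 o [ 5.325e-01 -1.060e-01  3.000e-04] ypr [91.17 -3.35 -0.14] med 1.03
['sided'] 1986 o [ 0.5208 -0.0991 -0.0035] ypr [92.27 -3.66  0.33] med 1.43
['wristd'] 36486 o [ 0.5216 -0.1094  0.0011] ypr [90.75 -0.85  3.05] med 1.28
['scened', 'sided', 'wristd'] 39776 o [ 0.527  -0.1074 -0.0006] ypr [92.04 -2.32  0.37] med 0.52
```

```bash
python3 -m jog '[[[0,0,-0.045,-0.06,0],[0,0,0,0,1],[0,0,0,0,1],[0,0,0,0,1],[0,0,0,0,1],[0.3,0,0,0,0],[0.3,0,0,0,-1],[0.3,0,0,0,-1],[0.3,0,0,0,-1],[0.3,0,0,0,-1]]]' 12; python3 cad.py e .53 -.105 .002
```

```text
time: 37.78
position: [0.5343, -0.1401, 0.0485]
tool_rot: [-2.51, 0.237, -0.081]
ft_force: [0.2, -0.5, 0.2]
grip_width: 0.296
t 37.775 p [ 0.5343 -0.1401  0.0485] 
 [[ 0.982 -0.151  0.113]
 [-0.189 -0.798  0.572]
 [ 0.004 -0.583 -0.813]] q [ 0.476  0.454  0.12   1.8   -0.661  1.244 -0.836] F [ 0.2 -0.5  0.2] g 0.296489503769236
['scenee'] 1965 o [ 0.5352 -0.1087  0.001 ] ypr [86.03 -0.15 -0.34] med 0.84
['sidee'] 1971 o [ 0.5291 -0.0993 -0.0028] ypr [86.78 -1.22  0.6 ] med 1.4
['wriste'] 38806 o [ 0.5314 -0.1141 -0.0019] ypr [82.13  1.68 -1.05] med 1.42
['scenee', 'sidee', 'wriste'] 41271 o [ 5.293e-01 -1.145e-01 -5.000e-04] ypr [8.578e+01 2.600e-01 8.000e-02] med 0.62
```

```bash
python3 -m jog '[[[0,0,0,0,0],[0,0,0,0,0],[0,0,0,0,1],[0,0,0,0,1],[0,0,0,0,1],[0,0,0,0,0.8],[0.25,0,0,0,-0.8],[0.25,0,0,0,-1],[0.25,0,0,0,-1],[0.25,0,0,0,-1]]]' 12; python3 cad.py f .53 -.11 .002
```

```text
time: 39.17
position: [0.5348, -0.1377, 0.0495]
tool_rot: [-2.507, 0.236, -0.08]
ft_force: [-0.0, -0.1, -0.2]
grip_width: 0.249
t 39.175 p [ 0.5348 -0.1377  0.0495] 
 [[ 0.982 -0.151  0.112]
 [-0.188 -0.796  0.575]
 [ 0.003 -0.586 -0.811]] q [ 0.474  0.453  0.119  1.8   -0.663  1.246 -0.838] F [-0.  -0.1 -0.2] g 0.24948541253893594
['scenef'] 1985 o [ 0.5347 -0.1077  0.0016] ypr [ 7.973e+01 -6.000e-02 -1.800e-01] med 1.47
['sidef'] 1954 o [ 0.5306 -0.0988 -0.0027] ypr [82.97 -1.35  0.61] med 1.37
['wristf'] 40078 o [ 0.5312 -0.1122 -0.0006] ypr [82.9   0.31 -0.26] med 0.58
['scenef', 'sidef', 'wristf'] 42793 o [ 0.5312 -0.1119 -0.0006] ypr [82.68  0.28 -0.45] med 0.61
```

```bash
python3 -m jog '[[[0,0,0,0,0.6],[0,0,0,0,1],[0,0,0,0,1],[0,0,0,0,1],[0.2,0,0,0,-0.6],[0.2,0,0,0,-1],[0.2,0,0,0,-1],[0.2,0,0,0,-1],[0,0,0,0,0],[0,0,0,0,0]]]' 14; python3 cad.py g .53 -.11 .002
```

```text
time: 40.58
position: [0.535, -0.1369, 0.0501]
tool_rot: [-2.504, 0.241, -0.078]
ft_force: [0.3, 1.4, 3.9]
grip_width: 0.091
t 40.575 p [ 0.535  -0.1369  0.0501] 
 [[ 0.982 -0.155  0.112]
 [-0.191 -0.795  0.576]
 [ 0.    -0.587 -0.809]] q [ 0.474  0.453  0.119  1.8   -0.664  1.248 -0.842] F [0.3 1.4 3.9] g 0.09079052478090938
['sceneg'] 1938 o [ 0.5303 -0.1099  0.002 ] ypr [79.  0.  0.] med 1.53
['sideg'] 1956 o [ 0.5302 -0.0975 -0.0017] ypr [79.81 -0.96  1.09] med 1.56
['wristg'] 41373 o [ 0.5349 -0.1113 -0.0037] ypr [76.99  0.43 -2.56] med 1.48
['sceneg', 'sideg', 'wristg'] 43986 o [ 0.5336 -0.1107 -0.0021] ypr [77.02  0.37 -1.83] med 1.41
```

```bash
python3 -m jog '[[[0,0,0,0,0],[0,0,-0.3,-0.4,0],[0,0,-0.58,-0.81,0],[0,0,-0.58,-0.81,0],[0,0,-0.58,-0.81,0],[0,0,-0.58,-0.81,0],[0,0,0,0,0]]]' 55; python3 cad.py h .533 -.11 .14
```

```text
time: 41.6
position: [0.5359, -0.1399, 0.2324]
tool_rot: [-2.51, 0.24, -0.088]
ft_force: [-0.3, 0.2, -4.1]
grip_width: 0.089
t 41.6 p [ 0.5359 -0.1399  0.2324] 
 [[ 0.981 -0.151  0.118]
 [-0.192 -0.799  0.571]
 [ 0.008 -0.583 -0.813]] q [ 0.456  0.257  0.14   1.654 -0.605  1.515 -1.042] F [-0.3  0.2 -4.1] g 0.08914460537512456
['sceneh'] 2083 o [ 0.5329 -0.1081  0.1826] ypr [79.53 -0.56  0.25] med 0.75
['sideh'] 1918 o [ 0.5332 -0.0995  0.1791] ypr [ 7.96e+01 -5.60e-01  5.00e-02] med 1.11
['wristh'] 36154 o [ 0.5214 -0.1128  0.1836] ypr [80.29  3.02  4.45] med 1.16
['sceneh', 'sideh', 'wristh'] 40166 o [ 0.5321 -0.1068  0.1827] ypr [79.48 -0.77  0.38] med 0.52
```

```bash
cat > stand.py <<'E'
from cad import *
def sdist(p,W):
    c,s=np.cos(p[2]),np.sin(p[2]);d=W[:,:2]-p[:2];q=np.stack([c*d[:,0]+s*d[:,1],-s*d[:,0]+c*d[:,1],W[:,2]],1)
    D=[np.where((abs(q[:,1])<.18)&(abs(q[:,2]-.2)<.012),abs(q[:,0]),.05),np.where((abs(q[:,1])<.18)&(abs(q[:,2]-.09)<.009),abs(q[:,0]),.05),
       np.where(abs(q[:,1])<.19,abs(np.hypot(q[:,0]+.08,q[:,2]-.265)-.005),.05)]
    for y in(.055,-.055):
        a=np.array([-np.cos(np.radians(12)),0,np.sin(np.radians(12))]);r=q-np.array([0,y,.2]);t=r@a; D.append(np.where((t>.003)&(t<.046),abs(np.linalg.norm(r-np.clip(t,0,.041)[:,None]*a,axis=1)-.005),.05))
    for y in(.19,-.19): D.append(np.where((q[:,2]>.02)&(q[:,2]<.25),abs(np.hypot(q[:,0]-.016,q[:,1]-y)-.007),.05))
    return np.min(D,0),q
if __name__=='__main__':
  for tag in('s0','s1','w1','w2','wristh'):
    im,w=cloud(tag);W=w.reshape(-1,3);W=W[~np.isnan(W[:,0])]
    W=W[(np.hypot(W[:,0]-.53,W[:,1]-.36)<.25)&(W[:,2]>.02)&(W[:,2]<.275)]
    p=np.array([.531,.369,np.radians(79.6)])
    for it in range(4):
        W2=W[sdist(p,W)[0]<(.012,.009,.006,.005)[it]]
        if len(W2)<50: break
        p=least_squares(lambda x:sdist(x,W2)[0],p,loss='soft_l1',f_scale=.002,diff_step=1e-5).x
    print(tag,len(W2),np.round(p[:2],4),round(np.degrees(p[2]),2),'med',np.median(sdist(p,W2)[0]))
E
python3 stand.py
```

```text
s0 1276 [0.5306 0.3681] 79.54 med 0.0012786418769088258
s1 1309 [0.5307 0.368 ] 79.43 med 0.0011894735425716542
w1 7606 [0.531  0.3687] 79.57 med 0.0004823292019832696
w2 8892 [0.5314 0.3684] 79.45 med 0.00034250740958403827
wristh 562 [0.5311 0.3681] 79.38 med 0.0005650834228487435
```

```bash
python3 - <<'E'
from plan import *
off=np.array([.0034,-.0324,.0499])
p,B=plan(np.array([.499,.185,.17])+off,jaw=0,step=.055);p,B=plan(np.array([.5009,.2061,.082])+off,pos=p,A=B,jaw=0,step=.045);plan(np.array([.5101,.2552,.0805])+off,pos=p,A=B,jaw=0,step=.03)
E
```

```text
6 [[[0,-0.36,-0.93,0.71,0.0],[0,-0.36,-0.93,0.71,0.0],[0,-0.36,-0.93,0.71,0.0],[0,-0.36,-0.93,0.71,0.0],[0,-0.36,-0.93,0.71,0.0],[0,-0.36,-0.93,0.71,0.0]]]
3 [[[0,-0.02,0.29,0.7,0.0],[0,-0.02,0.29,0.7,0.0],[0,-0.02,0.29,0.7,0.0]]]
2 [[[0,-0.0,-0.5,0.38,0.0],[0,-0.0,-0.5,0.38,0.0]]]
```

```bash
python3 -m jog '[[[0,-0.36,-0.93,0.71,0],[0,-0.36,-0.93,0.71,0],[0,-0.36,-0.93,0.71,0],[0,-0.36,-0.93,0.71,0],[0,-0.36,-0.93,0.71,0],[0,-0.36,-0.93,0.71,0],[0,-0.02,0.29,0.7,0],[0,-0.02,0.29,0.7,0],[0,-0.02,0.29,0.7,0],[0,0,0,0,0]]]'; python3 cad.py i .501 .206 .082; python3 - <<'E'
from plan import *
E
```

```text
time: 43.0
position: [0.5009, 0.1756, 0.1289]
tool_rot: [-2.507, 0.241, -0.067]
ft_force: [-0.0, 0.2, -2.8]
grip_width: 0.087
t 43.0 p [0.5009 0.1756 0.1289] 
 [[ 0.982 -0.157  0.104]
 [-0.188 -0.796  0.575]
 [-0.008 -0.584 -0.811]] q [ 0.144  0.087 -0.127  2.079 -0.737  1.006 -1.328] F [-0.   0.2 -2.8] g 0.08700319924997704
['scenei'] 1599 o [0.501  0.2063 0.0814] ypr [79.21 -0.58 -0.25] med 1.35
['sidei'] 1218 o [0.4999 0.2106 0.0794] ypr [79.47 -0.99  0.72] med 0.95
['wristi'] 36403 o [0.5016 0.2072 0.0814] ypr [79.63 -0.92  0.66] med 0.44
['scenei', 'sidei', 'wristi'] 39219 o [0.5008 0.2074 0.0814] ypr [79.62 -0.93  0.73] med 0.49
```

```bash
python3 -m jog '[[[0,0,-0.43,0.34,0],[0,0,-0.43,0.34,0],[0,0,-0.43,0.34,0],[0,0,0,0,0]]]'; python3 cad.py j .513 .268 .079
```

```text
time: 43.65
position: [0.5163, 0.2431, 0.1306]
tool_rot: [-2.506, 0.233, -0.077]
ft_force: [0.4, 0.1, -3.7]
grip_width: 0.084
t 43.65 p [0.5163 0.2431 0.1306] 
 [[ 0.983 -0.149  0.109]
 [-0.185 -0.796  0.576]
 [ 0.001 -0.587 -0.81 ]] q [ 0.063  0.114 -0.192  2.047 -0.747  0.919 -1.433] F [ 0.4  0.1 -3.7] g 0.08440408422675975
['scenej'] 1374 o [0.5118 0.269  0.0852] ypr [80.58  0.51  0.88] med 1.25
['sidej'] 1147 o [0.515  0.2829 0.0837] ypr [79.74 -1.53  0.26] med 0.89
['wristj'] 36564 o [0.5133 0.2662 0.079 ] ypr [79.83 -0.69  0.42] med 0.49
['scenej', 'sidej', 'wristj'] 38229 o [0.5124 0.2665 0.0792] ypr [79.73 -0.71  0.62] med 0.53
```

```bash
python3 - <<'E'
from plan import *
st(); print(np.round(get_state()['qd'],3)); 
grab('wrist','wj2'); st()
from cad import fitc
fitc(['wj2'],np.array([.513,.266,.079]),79.5)
E
```

```text
t 43.8 p [0.5173 0.2395 0.1301] 
 [[ 0.982 -0.153  0.112]
 [-0.19  -0.796  0.575]
 [ 0.001 -0.586 -0.811]] q [ 0.066  0.114 -0.188  2.048 -0.746  0.919 -1.432] F [-0.3 -0.7 -2.9] g 0.09065831008768098
[ 0.009 -0.003  0.009 -0.     0.    -0.001  0.   ]
t 43.85 p [0.5174 0.2391 0.1301] 
 [[ 0.982 -0.154  0.113]
 [-0.191 -0.796  0.575]
 [ 0.001 -0.586 -0.811]] q [ 0.066  0.113 -0.188  2.048 -0.747  0.919 -1.432] F [ 0.3 -0.  -3.9] g 0.08751745647176487
['wj2'] 36465 o [0.5136 0.2655 0.079 ] ypr [79.74 -0.69  0.4 ] med 0.49
```

```bash
python3 -m jog '[[[0,-0.01,-0.15,0.15,0],[0,-0.01,-0.15,0.15,0],[0,-0.01,-0.15,0.15,0],[0,-0.01,-0.14,0.15,0],[0,0,0,0,0],[0,0,0,0,0]]]'; python3 - <<'E'
from plan import *
from cad import fitc
st(); grab('wrist','wk'); fitc(['wk'],np.array([.518,.296,.074]),79.5)
E
```

```text
time: 44.6
position: [0.5221, 0.2686, 0.1219]
tool_rot: [-2.51, 0.245, -0.079]
ft_force: [-1.1, -8.9, -7.9]
grip_width: 0.086
t 44.6 p [0.5221 0.2686 0.1219] 
 [[ 0.981 -0.157  0.113]
 [-0.194 -0.798  0.571]
 [ 0.    -0.582 -0.813]] q [ 0.027  0.139 -0.214  2.037 -0.744  0.867 -1.481] F [-1.1 -8.9 -7.9] g 0.08605509020609789
['wk'] 36253 o [0.5185 0.2944 0.0765] ypr [79.55 -0.6   0.45] med 0.47
```

```bash
python3 -m jog '[[[0,0,0.07,0.1,0],[0,0,0,0,0]]]'; python3 - <<'E'
from plan import *
st()
E
python3 -m jog '[[[0.12,0,0,0,0],[0.25,0,0,0,0],[0.45,0,0,0,0],[0.5,0,0,0,0]]]' 10;  python3 - <<'E'
from plan import *
from cad import fitc
st(); grab('wrist','wl'); fitc(['wl'],np.array([.518,.296,.074]),79.5)
E
```

```text
time: 44.9
position: [0.5228, 0.271, 0.1192]
tool_rot: [-2.507, 0.243, -0.081]
ft_force: [-0.5, -6.7, -4.4]
grip_width: 0.084
t 44.9 p [0.5228 0.271  0.1192] 
 [[ 0.981 -0.155  0.114]
 [-0.193 -0.796  0.574]
 [ 0.001 -0.585 -0.811]] q [ 0.026  0.145 -0.216  2.038 -0.752  0.859 -1.472] F [-0.5 -6.7 -4.4] g 0.08374428997214872
time: 45.4
position: [0.5228, 0.2709, 0.1191]
tool_rot: [-2.507, 0.243, -0.081]
ft_force: [0.4, -5.3, -3.3]
grip_width: 0.376
t 45.4 p [0.5228 0.2709 0.1191] 
 [[ 0.981 -0.155  0.114]
 [-0.193 -0.796  0.573]
 [ 0.002 -0.585 -0.811]] q [ 0.026  0.145 -0.216  2.038 -0.751  0.859 -1.473] F [ 0.4 -5.3 -3.3] g 0.37558363141106543
['wl'] 34357 o [0.52   0.3166 0.0699] ypr [78.48 -9.64  0.38] med 1.02
```

```bash
python3 -m jog '[[[0.5,0,0.02,-0.3,0],[0.5,0,0,-0.8,0],[0.5,0,0,-1,0],[0.5,0,0,-1,0],[0.3,0,0,-0.2,-1],[0,0,0,0,-1],[0,0,0,0,-1],[0,0,0,0,-1],[0,0,0,0,-1],[0,0,0,0,-1]]]' 20;  python3 - <<'E'
from plan import *
from cad import fitc
st(); A=R.from_rotvec(get_state()['tool_rot']).as_matrix(); print('turn left',np.degrees(np.arctan2(-A[2,1],A[2,0])))
plan((.5037,.2208,.105),-60,jaw=0)
grab('wrist','wm'); fitc(['wm'],np.array([.52,.3166,.07]),79.5)
E
```

```text
time: 46.7
position: [0.5076, 0.197, 0.2283]
tool_rot: [-2.503, -0.426, -0.293]
ft_force: [0.5, -0.5, 0.3]
grip_width: 0.014
t 46.7 p [0.5076 0.197  0.2283] 
 [[ 0.925  0.363  0.114]
 [ 0.236 -0.782  0.576]
 [ 0.298 -0.506 -0.809]] q [ 0.113 -0.02  -0.135  1.97  -0.686  1.141 -0.976] F [ 0.5 -0.5  0.3] g 0.013854539442341765
turn left 59.51306882715498
10 [[[0,-0.07,0.09,0.24,-1.0],[0,-0.08,0.08,0.24,-1.0],[0,-0.09,0.07,0.24,-1.0],[0,-0.09,0.07,0.24,-1.0],[0,-0.1,0.06,0.24,-1.0],[0,-0.1,0.05,0.24,-1.0],[0,-0.11,0.04,0.24,-1.0],[0,-0.11,0.03,0.24,-1.0],[0,-0.11,0.02,0.24,-1.0],[0,-0.11,0.01,0.24,-1.0]]]
2 [[[0,-0.11,0.0,0.24,-1.0],[0,-0.11,-0.01,0.24,-1.0]]]
['wm'] 21514 o [0.5224 0.3156 0.0697] ypr [ 7.915e+01 -9.370e+00 -6.000e-02] med 1.01
```

```bash
python3 -m jog '[[[0,-0.07,0.09,0.24,-1],[0,-0.08,0.08,0.24,-1],[0,-0.09,0.07,0.24,-1],[0,-0.09,0.07,0.24,-1],[0,-0.1,0.06,0.24,-1],[0,-0.1,0.05,0.24,-1],[0,-0.11,0.04,0.24,-1],[0,-0.11,0.03,0.24,-1],[0,-0.11,0.02,0.24,-1],[0,-0.11,0.01,0.24,-1]]]'; python3 -m jog '[[[0,-0.11,0,0.24,-1],[0,-0.11,-0.01,0.24,-1]]]'; python3 - <<'E'
from plan import *
st(); h=np.array([.1822,.9833])
p=np.array([.531,.3683])-.107*h; plan((*p,.114),jaw=0,step=.03)
E
```

```text
time: 48.0
position: [0.5045, 0.2178, 0.1235]
tool_rot: [-2.171, -1.497, -0.613]
ft_force: [-0.3, -0.1, 0.7]
grip_width: 0.006
time: 48.25
position: [0.5039, 0.2222, 0.1028]
tool_rot: [-2.054, -1.699, -0.67]
ft_force: [-0.1, -0.2, -0.0]
grip_width: 0.01
t 48.25 p [0.5039 0.2222 0.1028] 
 [[ 0.15   0.982  0.114]
 [ 0.795 -0.189  0.576]
 [ 0.587  0.004 -0.809]] q [ 0.1    0.124 -0.187  2.103 -0.778  0.89   0.225] F [-0.1 -0.2 -0. ] g 0.010097319364009125
2 [[[0,0.5,-0.0,0.19,0.0],[0,0.5,-0.0,0.19,0.0]]]
```

```bash
python3 -m jog '[[[0,0.33,0,0.13,0],[0,0.33,0,0.13,0],[0,0.33,0,0.13,0],[0,0.1,0,0.07,0],[0,0,0,0,0]]]'; python3 - <<'E'
from plan import *
from cad import fitc
st(); grab('wrist','wn'); fitc(['wn'],np.array([.521,.314,.067]),79.5)
E
```

```text
time: 48.88
position: [0.5116, 0.2674, 0.1124]
tool_rot: [-2.055, -1.697, -0.667]
ft_force: [0.4, -0.3, -0.5]
grip_width: 0.005
t 48.875 p [0.5116 0.2674 0.1124] 
 [[ 0.153  0.982  0.112]
 [ 0.796 -0.189  0.576]
 [ 0.586  0.001 -0.81 ]] q [ 0.041  0.134 -0.225  2.068 -0.766  0.851  0.124] F [ 0.4 -0.3 -0.5] g 0.005009442242632819
['wn'] 81774 o [0.522  0.3147 0.0664] ypr [ 7.945e+01 -1.580e+00  3.000e-02] med 0.28
```

```bash
python3 -m jog '[[[0,0.05,0,0.05,0],[0,0.05,0,0.05,0],[0,0.05,0,0.05,0],[0,0,0,0,0]]]'; python3 - <<'E'
from plan import *
from cad import fitc
st(); grab('wrist','wo'); fitc(['wo'],np.array([.521,.314,.067]),79.5)
E
```

```text
time: 49.42
position: [0.5134, 0.2728, 0.1095]
tool_rot: [-2.059, -1.697, -0.664]
ft_force: [-1.3, -7.1, -1.8]
grip_width: 0.004
t 49.425 p [0.5134 0.2728 0.1095] 
 [[ 0.155  0.981  0.113]
 [ 0.797 -0.192  0.573]
 [ 0.584  0.001 -0.812]] q [ 0.032  0.142 -0.23   2.065 -0.762  0.838  0.112] F [-1.3 -7.1 -1.8] g 0.00435370340773917
['wo'] 85337 o [0.522  0.3143 0.0672] ypr [ 7.945e+01 -9.000e-02  2.000e-02] med 0.28
```

```bash
python3 -m jog '[[[0,0.04,0,0.03,0],[0,0,0,0,0],[0,-0.3,0,-0.22,0],[0,-0.6,0,-0.44,0],[0,-0.3,0,-0.9,0],[0,-0.2,0,-1,0],[0,0,0,0,0]]]'; python3 - <<'E'
from plan import *
from cad import fitc
st()
for c in('wrist','scene','side'): grab(c,c+'z')
fitc(['wristz'],np.array([.521,.314,.067]),79.5)
im=load('scenez')[0]; a=cv2.resize(im[40:330,100:420,::-1],(640,580),interpolation=cv2.INTER_CUBIC); cv2.imwrite('pics/zz.png',a)
cv2.imwrite('pics/zw.png',cv2.resize(load('wristz')[0][:,:,::-1],(768,576)))
for n,x,y in (('red',.537,-.324),('yel',.444,-.3235),('grn',.630,-.3085)):
    im,w=cloud('scenez');W=w.reshape(-1,3);m=(np.hypot(W[:,0]-x,W[:,1]-y)<.04)&(abs(W[:,2]-.125)<.006); c=cv2.minEnclosingCircle(W[m,:2].astype(np.float32)); print(n,m.sum(),np.round(c[0],4),round(c[1],4),np.median(W[m,2]))
# others moved?
A,B=load('s0'),load('scenez')
E
```

```text
time: 50.35
position: [0.4959, 0.1714, 0.1636]
tool_rot: [-2.06, -1.696, -0.674]
ft_force: [0.4, 0.4, 0.4]
grip_width: 0.001
t 50.35 p [0.4959 0.1714 0.1636] 
 [[ 0.154  0.981  0.119]
 [ 0.795 -0.194  0.575]
 [ 0.587  0.006 -0.81 ]] q [ 0.162  0.021 -0.132  2.07  -0.722  1.057  0.206] F [0.4 0.4 0.4] g 0.0009931069158354506
['wristz'] 26903 o [0.5219 0.3145 0.0668] ypr [ 7.946e+01 -2.800e-01  5.000e-02] med 0.33
red 314 [ 0.5376 -0.3248] 0.0288 0.12599580163090196
yel 298 [ 0.4448 -0.323 ] 0.0289 0.126140843409986
grn 335 [ 0.6308 -0.3079] 0.0283 0.12589894308807636
```

View pics/zz.png

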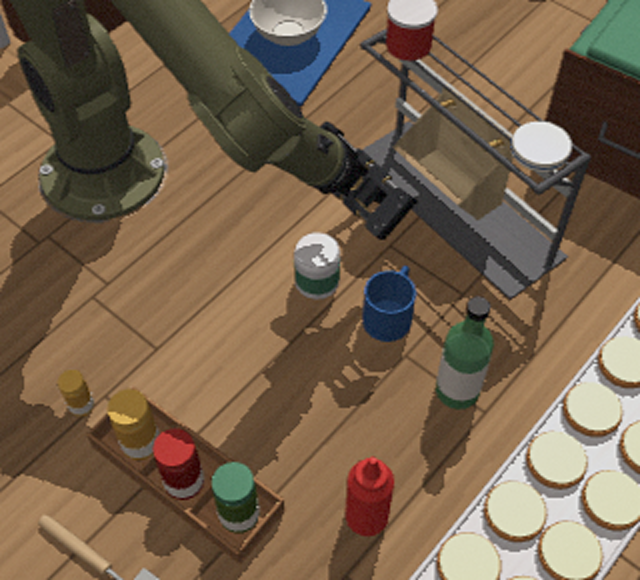

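View pics/zw.png

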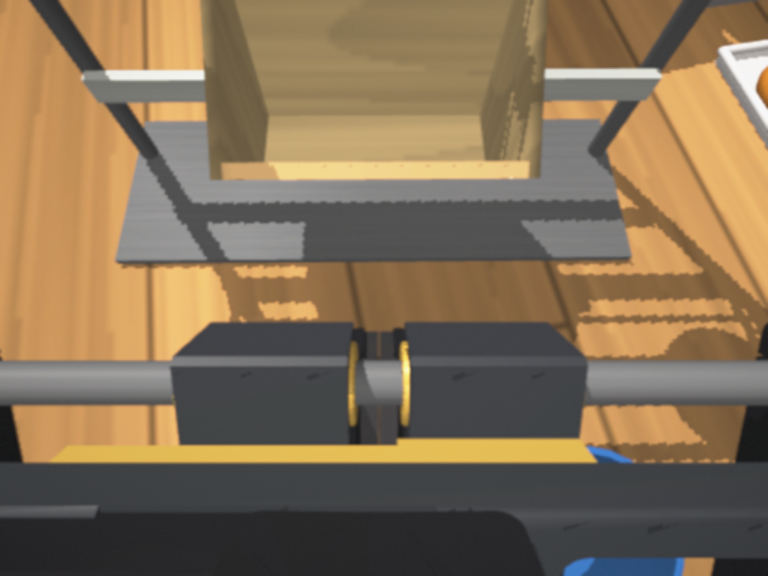

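```bash
python3 -c "
from bench import job
print(job.close_job())"
```

```text
the job is handed in; nothing more can be done
None
```

The job is done and handed in at about 50.5 s of the 64 s. The red jar is in the crate, and the caddy hangs pushed home on both pins.

**How it went**
- **Tool tilt:** the rows cannot tilt the tool, so I tilted it by pushing the arm against its reach limits, about 43° for the jar and 36° for the caddy.
- **Red jar:** I drew it out from under the shelf by its lid and set it down in the middle compartment.
- **Caddy, first try:** it stood about 32° out of line with the shelf unit. My first squeeze on the rim lifted it rolled by about 16°, so I set it back on the table and turned it straight there with small twists.
- **Hanging it:** I hung it by the rim and let go about 20 mm short of home, because the gripper body was touching the shelf's front rail. The wrist force there was about 11 N at most, with part of the caddy's weight in it. I then pushed the caddy home with the shut fingers.

**Last checks**
- **Caddy:** it is within about 1 mm of the expected hung pose. Its origin is 54.6 mm in front of the rails and 66.8 mm above the table, leaning 0.3° and turned to match the stand within 0.1°. The last scene picture shows both pins through the holes.
- **Red jar:** its lid measures 126 mm high at (0.538, -0.325), so it is upright on the crate floor.
- **Everything else:** the yellow and green jars are within 2 mm of where they started. The bystanders look unmoved in the pictures, but I did not measure them. The gripper was empty and its force reading was near zero.
- **Disagreement:** the side camera's positions differed by 4–10 mm from the scene and wrist cameras. I went by those two.

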